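# Stack damp soldering boards to dry flat under a lamp on a bent rod

## Robot

A 6-joint arm with a two-finger parallel gripper is mounted at the origin on the work surface. World frame = base frame: x ahead of the robot, y to its left, z up, the work surface at z = 0. Lengths are in m, angles in rad, forces in N, time in s.
With the tool pointing down it reaches from about 0.275 to 0.75 m from the base axis. Payload 10.2 kg.
Tool frame: the origin (TCP) lies at the very end of the fingers, on their centre line; the grasp point (between the pads) lies 19 mm behind it; z points along the fingers, y is the line along which they close (so a half turn about z gives the same grasp; the last joint's range is limited). The gripper opens to 88 mm and grips with 3 to 60 N. Pads are 18 mm wide; open, the fingers measure 123 mm over their backs; the gripper's body (75 mm by 187 mm) begins 45 mm behind the grasp point.
Start: joints at [-0.223, 0.313, 1.498, -0, 1.331, -0.223], TCP at [0.525, -0, 0.239] pointing down, gripper open.
Joint ranges: [-2.94, 2.94], [-0.97, 2.17], [0.19, 2.56], [-1.23, 4.37], [0.02, 3.11], [-2.88, 2.88]. Speed limits (rad/s): [2.39, 2.39, 3.01, 3.14, 3.14, 3.14].

## Interface

Orientations are given as a unit quaternion [x, y, z, w].
In Python, from plant import sense, eyes, ticket gives the robot as it stands.
- The arm moves only by the tool move_arm, never from a script. Its argument "steps" is a list of rows, each a list of 7 numbers: the shift along the tool's x, y, z in mm, then the turn, a rotation vector about the tool's x, y, z in degrees, then the opening, from 0 (shut) to 1 (fully open). In form: [[tx, ty, tz, ax, ay, az, jaw], ...]. A call has 1 to 10 rows; each row shifts and turns the commanded pose from where the row before left it, along the tool's axes as they then stand; what a row does not reach is not made up. A row lasts 1/10 s, in which the tool goes at most 50 mm and 8.59 degrees, less where a joint would pass 70% of its speed; a pose out of reach is approached as far as the arm can. A call with a gripper value outside its range is refused whole. The fingers move at their own pace and stop on an object; "squeeze" is the grip in N (left out, the last holds). Time passes only in rows, so rows that do not move let the fingers close. It gives the time, the measured TCP pose, the force, the opening and the grip force at its end, in the units of the state.
- sense(): the state, without advancing time (a new reading comes with each control period).
- eyes.camera(name): name is "scene" or "side" or "wrist"; returns the picture (400x640x3 uint8, blue, green, red); there is no depth.
- eyes.calibration(name): a dict with "intrinsics" (3x3 intrinsics, pixels), "extrinsics" (4x4, takes a point from camera to world coordinates). Camera axes: x right, y up, looking along -z (the intrinsics and any distortion apply to the point x, -y, -z); pixel columns grow to the right and rows downward; lengths in m; the calibration is good to about 2 mm. The wrist camera is an equidistant fisheye: a pixel r from the principal point sees the ray r / f radians off the axis. A picture is of the moment at which its call begins: read the wrist's pose just before it. calibration takes no time and is no camera call; for the wrist camera it gives the pose at the moment of the call.
- ticket.sign_off(): hands the job in; it is judged then, once.
The state is a dict: "time_s": time; "q": joint angles; "joint_vel": joint speeds; "tau": joint torques, N m; "tcp_pos": TCP position; "eef_rot": TCP orientation; "wrist_force": force on the tool from outside, world axes, zero at the start; "torque": the same for the moment, N m; "gripper_width": opening from 0.0 (shut) to 1.0 (fully open); "grip_force": force on a finger pad.
Only numpy, scipy, OpenCV 4.12 (cv2) and the standard library are available. Lean on these libraries where they do the work, as an engineer would, in place of code of your own. Each camera call takes 0.05 s, during which the arm holds its last target. There are 200 camera calls.

## Task

Slide the drying lamp round its bent rod to the far parking end, up to the stop there; then stack all the pale soldering boards flat on the tilted shelf, squarely on top of one another along the slope in the middle of the shelf, each pushed down against the backstop, and only then lay the steel bench block on top of them, lengthways and against the backstop too. Finally slide the lamp back round the rod to its stop beside the shelf, and leave everything else on the bench where it is.

Things in the scene. Friction and masses are not known exactly. Their poses are not given: they have to be found in the camera images.
- station: Drying station, fixed: L-shaped plywood board, top at z = 12 mm, with a bent guide rod and a tilted shelf. Origin on the bench under the rod's straight run beside the shelf; x roughly away from the robot, y roughly left, z up. The board covers (mm) x -120..165, y -50..185 and x 15..165, y -195..-50. Dark steel posts, 62 mm high, close both rod ends
- bend_start (a point): On the axis of the steel guide rod (12 mm thick, level, 42 mm above the bench) where its straight run beside the shelf ends and the bend begins, at station (20, 0) mm. The straight run goes back from here along station -x to the post at the shelf end, whose stop face is at station x = -72
- bend_centre (a point): Centre of the rod's bend, at rod height, station (20, -100) mm. The bend is a quarter circle of radius 100 mm about this point
- bend_end (a point): On the rod's axis where the bend ends, at station (120, -100) mm. From here the rod runs straight along station -y to the post at the parking end, whose stop face is at station y = -172
- shelf: Tilted wooden shelf on the station, 150 mm long (x), 100 mm wide (y), no side walls, sloping down towards the robot at 0.3 rad, with a dark backstop across its low end, 50 mm high, square to the face. Origin: middle of the corner line of shelf face and backstop, 32 mm above the bench; x up the slope, y roughly left, z square out of the shelf face
- carriage: Drying lamp: aluminium block 40 mm long (x), 60 wide, bored 18 mm along x, captive on the rod, resting on the board, about 0.4 kg; runs easily (2 N) if kept turned along the rod. Grey lamp head on its +y side, reaching 44 mm, blocks the shelf for a gripper when beside it. Origin: underside, below the rod axis; x along the rod, z up. At the shelf-end stop: station (-52, 0), x along station x
- lamp_grip (a point): Middle of the lamp carriage's black upright grip plate, 100 mm above the carriage's underside, over the rod axis. The plate is 14 mm thick (carriage y), 36 mm long (x) and spans 48 to 120 mm above the underside. At the parking-end stop the carriage stands at station (120, -152) mm with its x along station -y: turned 90 degrees clockwise from above
- block: Steel bench block, 80 x 56 x 16 mm (x, y, z), about 0.5 kg, lying flat on the bench at the start. Origin: centre of the underside
- board_1: Pale soldering board (plaster-like tile), 100 x 60 x 10 mm (x, y, z), about 0.1 kg, lying flat on the bench at the start. Origin: centre of the underside. May be absent
- board_2: Pale soldering board (plaster-like tile), 100 x 60 x 10 mm (x, y, z), about 0.1 kg, lying flat on the bench at the start. Origin: centre of the underside. May be absent
- board_3: Pale soldering board (plaster-like tile), 100 x 60 x 10 mm (x, y, z), about 0.1 kg, lying flat on the bench at the start. Origin: centre of the underside. May be absent
- board_4: Pale soldering board (plaster-like tile), 100 x 60 x 10 mm (x, y, z), about 0.1 kg, lying flat on the bench at the start. Origin: centre of the underside. May be absent
- bangle: Bystander: brass bangle lying flat, 68 mm across, 12 mm high. Origin: centre of the underside
- jar: Bystander: glass jar, 48 mm across, 85 mm high. Origin: centre of the underside
- wax: Bystander: yellow wax block 50 x 30 x 20 mm. Origin: centre of the underside
- stone: Bystander: grey sharpening stone 140 x 60 x 18 mm. Origin: centre of the underside
- dish: Bystander: orange dish, 120 mm across, 35 mm high. Origin: centre of the underside
- file: Bystander: wood-handled hand tool, 170 mm long. Origin: centre of the underside
- mug: Bystander: white mug, 76 mm across, 90 mm high. Origin: centre of the underside
Things that resemble listed ones, but are neither listed nor needed, are in the scene too. Leave any pink or turquoise look-alike of the board_4 alone. What is shaped like the board_1 but black or orange is not meant.

How it is judged:
On the way, in this order (a step that is already met when the one before it is completed fails the run):
1. the lamp carriage is at the parking end of the rod, within 14 mm of the stop (y of carriage in the frame of station below -0.138 m and x of carriage in the frame of station between 0.11 and 0.13 m and angle between the x axis of carriage and the y axis of station, either way round below 0.15 rad and linear speed of carriage below 0.02 m/s), for 0.2 s.
2. every soldering board present lies in the stack on the shelf against the backstop, with the block not yet on it (x of board_1 in the frame of shelf between 0.046 and 0.058 m and y of board_1 in the frame of shelf between -0.015 and 0.015 m and z of board_1 in the frame of shelf between -0.004 and 0.062 m and angle between the z axis of each of board_1, board_2, board_3, board_4 and the z axis of shelf, either way round below 0.1 rad and angle between the x axis of each of board_1, board_2, board_3, board_4 and the x axis of shelf, either way round below 0.15 rad and linear speed of each of board_1, board_2, board_3, board_4 below 0.02 m/s and x of board_2 in the frame of shelf between 0.046 and 0.058 m and y of board_2 in the frame of shelf between -0.015 and 0.015 m and z of board_2 in the frame of shelf between -0.004 and 0.062 m and x of board_3 in the frame of shelf between 0.046 and 0.058 m and y of board_3 in the frame of shelf between -0.015 and 0.015 m and z of board_3 in the frame of shelf between -0.004 and 0.062 m and x of board_4 in the frame of shelf between 0.046 and 0.058 m and y of board_4 in the frame of shelf between -0.015 and 0.015 m and z of board_4 in the frame of shelf between -0.004 and 0.062 m and distance between block and shelf above 0.12 m), for 0.2 s.
3. the steel block lies on top of all the boards, against the backstop (x of board_1 in the frame of shelf between 0.046 and 0.058 m and y of board_1 in the frame of shelf between -0.015 and 0.015 m and z of board_1 in the frame of shelf between -0.004 and 0.062 m and angle between the z axis of each of board_1, board_2, board_3, board_4, block and the z axis of shelf, either way round below 0.1 rad and angle between the x axis of each of board_1, board_2, board_3, board_4, block and the x axis of shelf, either way round below 0.15 rad and linear speed of each of board_1, board_2, board_3, board_4, block below 0.02 m/s and x of board_2 in the frame of shelf between 0.046 and 0.058 m and y of board_2 in the frame of shelf between -0.015 and 0.015 m and z of board_2 in the frame of shelf between -0.004 and 0.062 m and x of board_3 in the frame of shelf between 0.046 and 0.058 m and y of board_3 in the frame of shelf between -0.015 and 0.015 m and z of board_3 in the frame of shelf between -0.004 and 0.062 m and x of board_4 in the frame of shelf between 0.046 and 0.058 m and y of board_4 in the frame of shelf between -0.015 and 0.015 m and z of board_4 in the frame of shelf between -0.004 and 0.062 m and x of block in the frame of shelf between 0.036 and 0.048 m and y of block in the frame of shelf between -0.015 and 0.015 m and z of block in the frame of shelf between -0.004 and 0.062 m and z of block in the frame of board_1 above 0.006 m and z of block in the frame of board_2 above 0.006 m and z of block in the frame of board_3 above 0.006 m and z of block in the frame of board_4 above 0.006 m), for 0.2 s.
At the end, for the whole second after the job is handed in: All boards present lie stacked on the shelf with the block above them, each within 8 mm of the backstop and 15 mm of the middle line, flat to the shelf within 0.10 rad and along the slope within 0.15 rad; the lamp is within 12 mm of the stop at the shelf end; all at rest (all of step 3 and x of carriage in the frame of station below -0.04 m and y of carriage in the frame of station between -0.01 and 0.01 m and angle between the x axis of carriage and the x axis of station, either way round below 0.15 rad and linear speed of carriage below 0.02 m/s); the robot touches nothing.
It fails at once if a bystander is shoved more than 6 cm (distance of any of bangle, jar, wax, stone, dish, file, mug from where it was at the start of the episode above 0.06 m).
It fails at once if the jar or the mug is tipped over (angle between any of jar, mug's own z axis and vertical above 0.6 rad).
Of board_1, board_2, board_3, board_4 only 2 to 4 are there at a start; the rules pass over those that are not, and their reading is None.
At some moment in a run one of board_1, board_2, board_3, board_4, block may be knocked a few centimetres aside while the robot is not near it.
Once in a run the grip may slacken for a moment while it holds something.
It also fails if it takes over 210 s, if anything falls off the work surface, if the arm or the gripper's body presses on something with over 40 N, if the wrist force passes 120 N, or if a joint passes its speed limit or range.

## Working session

There is one attempt and no reset: what is moved stays moved. The work goes in short steps, Python scripts to look and compute and a tool call to move; the robot and the scene stay as the last step left them, time stands still between calls to the robot, and variables do not carry over. Pictures are saved under pics/ and viewed, at most 14 in all, crops included, and the job is handed in when it is done.

Besides the shell and the picture viewer there is one more tool, called after ">>>" in YAML: its name, and indented under it one key for each argument. move_arm: Moves the arm, as the interface text tells. Its arguments: {"type":"object","properties":{"steps":{"type":"array"},"squeeze":{"type":"number"}},"required":["steps"]}

```bash
mkdir -p pics; ls
python3 - <<'E'
from plant import sense, eyes
import cv2, numpy as np
s=sense(); print({k:np.round(v,3).tolist() for k,v in s.items()})
for n in ["scene","side","wrist"]:
    c=eyes.calibration(n); print(n,np.round(c["intrinsics"],1).tolist(),np.round(c["extrinsics"],3).tolist(),[k for k in c])
    cv2.imwrite(f"pics/{n}0.png",eyes.camera(n))
E
```

```text
pics
{'time_s': 0.0, 'q': [-0.223, 0.313, 1.498, -0.0, 1.331, -0.223], 'joint_vel': [-0.001, -0.002, 0.001, 0.0, 0.001, 0.001], 'tau': [-0.0, -40.222, -25.226, 0.069, 0.035, -0.0], 'tcp_pos': [0.525, 0.0, 0.238], 'eef_rot': [0.707, 0.707, -0.0, -0.001], 'wrist_force': [-1.193, 0.734, -0.172], 'torque': [-0.045, 0.027, 0.008], 'grip_force': 0.0, 'gripper_width': 0.998}
scene [[422.1, 0.0, 322.2], [0.0, 422.1, 197.7], [0.0, 0.0, 1.0]] [[0.701, -0.492, 0.516, 1.218], [0.713, 0.481, -0.51, -0.713], [0.003, 0.726, 0.688, 1.016], [0.0, 0.0, 0.0, 1.0]] ['intrinsics', 'extrinsics']
side [[381.9, 0.0, 319.8], [0.0, 381.9, 197.5], [0.0, 0.0, 1.0]] [[-0.958, 0.209, -0.196, 0.281], [-0.286, -0.653, 0.701, 0.753], [0.019, 0.728, 0.685, 0.834], [0.0, 0.0, 0.0, 1.0]] ['intrinsics', 'extrinsics']
wrist [[309.7, 0.0, 320.2], [0.0, 309.7, 199.4], [0.0, 0.0, 1.0]] [[1.0, 0.0, 0.001, 0.525], [-0.001, 0.946, 0.323, 0.084], [-0.001, -0.323, 0.946, 0.384], [0.0, 0.0, 0.0, 1.0]] ['intrinsics', 'extrinsics']
```

View pics/scene0.png

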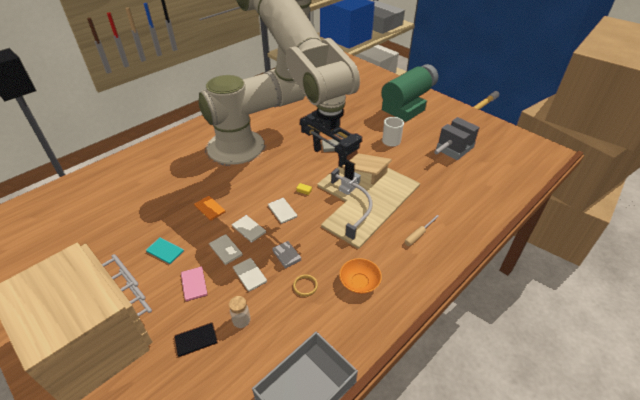

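View pics/side0.png

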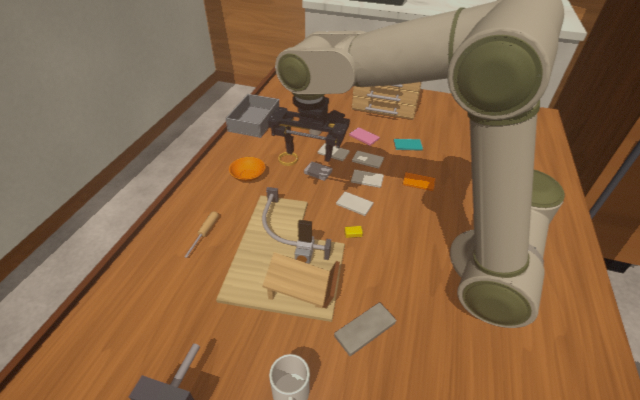

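View pics/wrist0.png

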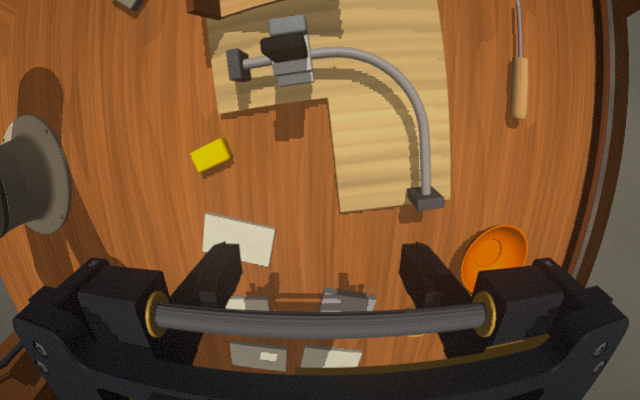

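Run:
```python
import cv2, numpy as np
a=cv2.imread("pics/scene0.png")[170:310,180:380]
b=cv2.imread("pics/side0.png")[125:225,270:450]
a=cv2.resize(a,(572,400),interpolation=cv2.INTER_CUBIC); b=cv2.resize(b,None,fx=3,fy=2,interpolation=cv2.INTER_CUBIC)
o=np.zeros((600,572,3),np.uint8); o[:400]=a; o[400:600,:540]=b
cv2.imwrite("pics/crop0.png",o)
```

```text
(no output)
```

View pics/crop0.png

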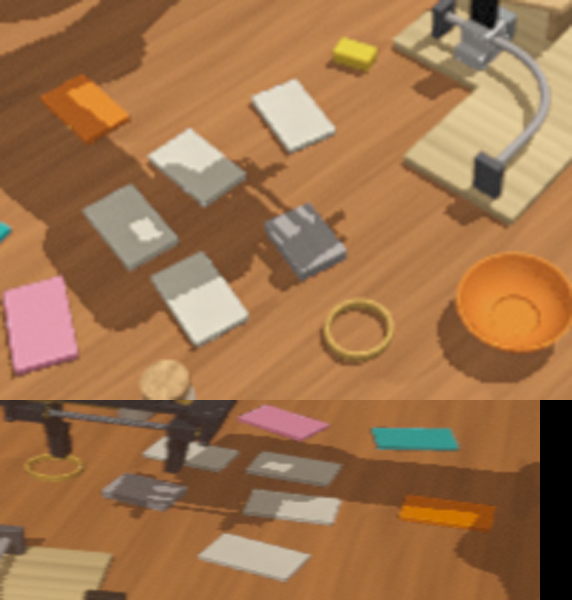

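```bash
cat > h.py <<'E'
import numpy as np, cv2
from plant import sense, eyes
from scipy.spatial.transform import Rotation as R
def rays(name,px,cal=None):
    c=cal or eyes.calibration(name); K=c["intrinsics"]; K=np.array(K); E=np.array(c["extrinsics"])
    p=np.atleast_2d(np.array(px,float)); u=(p[:,0]-K[0,2])/K[0,0]; v=(p[:,1]-K[1,2])/K[1,1]
    if name=="wrist":
        r=np.hypot(u,v); s=np.where(r>1e-9,np.sin(r)/np.maximum(r,1e-9),1)
        d=np.c_[u*s,-v*s,-np.cos(r)]
    else: d=np.c_[u,-v,-np.ones(len(u))]
    return E[:3,3],d@E[:3,:3].T
def plane(name,px,z,cal=None):
    o,d=rays(name,px,cal); z=np.broadcast_to(z,(len(d),)); return o+d*((z-o[2])/d[:,2])[:,None]
def fit2d(src,dst):
    src=np.array(src,float);dst=np.array(dst,float);a=src-src.mean(0);b=dst-dst.mean(0)
    th=np.arctan2((a[:,0]*b[:,1]-a[:,1]*b[:,0]).sum(),(a*b).sum()); c,s=np.cos(th),np.sin(th)
    M=np.array([[c,-s],[s,c]]); t=dst.mean(0)-M@src.mean(0); return th,t,np.linalg.norm(src@M.T+t-dst,axis=1)
def shot(name):
    c=eyes.calibration(name); return eyes.camera(name),c
def rects(img,cal,name,mask,z,amin=150):
    mask=cv2.morphologyEx(mask,cv2.MORPH_CLOSE,np.ones((3,3),np.uint8))
    out=[]
    for c in cv2.findContours(mask,cv2.RETR_EXTERNAL,cv2.CHAIN_APPROX_NONE)[0]:
        if cv2.contourArea(c)<amin: continue
        w=plane(name,c[:,0,:],z,cal)[:,:2]
        (cx,cy),(a,b),t=cv2.minAreaRect((w*1000).astype(np.float32))
        if b>a: a,b,t=b,a,t+90
        m=c[:,0,:].mean(0)
        out.append((m.round(),[round(cx,1),round(cy,1)],[round(a,1),round(b,1)],round((t+90)%180-90,1)))
    return out
E
python3 - <<'E'
from h import *
for n,px,mod in [("wrist",[(340,212),(450,197),(328,98),(222,115)],[(15,-195),(165,-195),(15,-50),(-120,-50)])]:
    g=cv2.cvtColor(cv2.imread(f"pics/{n}0.png"),cv2.COLOR_BGR2GRAY)
    q=cv2.cornerSubPix(g,np.float32(px).reshape(-1,1,2),(4,4),(-1,-1),(3,30,.01)).reshape(-1,2)
    print(q.round(1).tolist()); w=plane(n,q,.012)[:,:2]*1000
    th,t,r=fit2d(mod,w); print(w.round(1).tolist(),th,t,r)
for n in ["scene","side","wrist"]:
    im=cv2.imread(f"pics/{n}0.png"); hsv=cv2.cvtColor(im,cv2.COLOR_BGR2HSV)
    m=((hsv[...,1]<75)&(hsv[...,2]>60)).astype(np.uint8)*255
    c=eyes.calibration(n)
    for r in rects(im,c,n,m,.010,60):
        if 30<r[2][0]<190 and r[1][0]>200: print(n,r)
E
```

```text
[[339.70001220703125, 212.0], [450.0, 197.0], [327.20001220703125, 97.4000015258789], [218.60000610351562, 113.69999694824219]]
[[549.9, -60.1], [699.5, -39.5], [533.0, 84.4], [399.7, 68.7]] 0.12296357321748792 [511.85817611 132.64633706] [1.34470503 1.11953125 0.46261065 0.8529936 ]
scene (array([  4., 387.]), [397.2, -957.9], [98.1, 22.5], 0.5)
scene (array([241., 317.]), [642.5, -448.2], [55.0, 44.9], -26.0)
scene (array([249., 274.]), [544.1, -344.2], [104.0, 61.6], -9.8)
scene (array([286., 254.]), [562.4, -218.3], [88.7, 60.3], -11.4)
scene (array([225., 249.]), [416.3, -339.6], [105.8, 61.6], -5.5)
scene (array([249., 228.]), [397.4, -236.3], [105.7, 63.8], 1.3)
scene (array([282., 210.]), [410.9, -105.6], [105.8, 62.6], -13.2)
scene (array([454., 148.]), [620.1, 613.5], [149.5, 132.0], -70.8)
scene (array([335., 140.]), [248.5, 331.2], [176.0, 154.0], 68.0)
scene (array([461., 128.]), [563.9, 747.1], [126.9, 111.8], 89.4)
side (array([290., 379.]), [422.2, 452.9], [92.2, 84.3], -73.0)
side (array([170., 381.]), [669.8, 517.0], [127.3, 114.3], 17.0)
side (array([364., 328.]), [291.1, 297.8], [141.9, 61.8], 52.2)
side (array([354., 203.]), [408.2, -99.7], [100.7, 65.3], -12.8)
side (array([367., 178.]), [393.7, -229.2], [99.7, 67.3], 2.2)
side (array([318., 170.]), [563.0, -217.9], [84.9, 69.1], -12.4)
side (array([367., 159.]), [413.6, -332.3], [99.3, 66.6], -5.6)
side (array([381., 110.]), [425.6, -692.0], [134.7, 48.2], 0.4)
side (array([384.,  96.]), [437.4, -806.7], [143.4, 49.7], 0.3)
wrist (array([329., 357.]), [542.9, -336.8], [100.2, 61.7], -8.1)
wrist (array([258., 355.]), [414.8, -334.6], [99.8, 68.6], -6.2)
wrist (array([238., 238.]), [409.8, -102.3], [99.4, 63.3], -13.1)
wrist (array([519.,  28.]), [796.3, 204.2], [84.0, 6.6], -89.0)
wrist (array([127.,   2.]), [258.2, 238.9], [35.3, 11.9], -14.6)
```

>>> move_arm:
  steps:
    - [32,-13,0,0,0,0,0.4]
    - [32,-13,0,0,0,0,0.4]
    - [32,-13,0,0,0,0,0.4]
    - [32,-14,0,0,0,0,0.4]
    - [0,0,0,0,0,-8.1,0.4]
    - [0,0,0,0,0,-8.1,0.4]
    - [0,0,0,0,0,-8.1,0.4]
    - [0,0,0,0,0,-8.1,0.4]
    - [0,0,0,0,0,-8.1,0.4]
    - [0,0,0,0,0,-8.1,0.4]

```text
time_s: 1.15
tcp_pos: [0.4719, 0.128, 0.2385]
eef_rot: [0.351, 0.936, -0.0, -0.0]
wrist_force: [0.5, -1.0, -0.9]
gripper_width: 0.396
grip_force: 0.0
```

>>> move_arm:
  steps:
    - [0,0,0,0,0,-8.1,0.4]
    - [0,0,0,0,0,-8.1,0.4]
    - [0,0,0,0,0,-8.1,0.4]
    - [0,0,0,0,0,-8.1,0.4]
    - [0,0,0,0,0,-8.1,0.4]
    - [0,0,0,0,0,-8,0.4]
    - [0,0,0,0,0,0,0.4]
    - [0,0,0,0,0,0,0.4]

```text
time_s: 1.95
tcp_pos: [0.4719, 0.128, 0.2386]
eef_rot: [-0.06, 0.998, 0.0, -0.0]
wrist_force: [-0.2, 0.3, -0.4]
gripper_width: 0.4
grip_force: 0.0
```

Run:
```python
from h import *
s=sense(); print(s["tcp_pos"],s["q"],R.from_quat(s["eef_rot"]).as_matrix().round(3).tolist(),s["gripper_width"])
im,c=shot("wrist"); cv2.imwrite("pics/w1.png",im)
im,c=shot("side"); cv2.imwrite("pics/s1.png",im)
```

```text
[0.47193491 0.12801043 0.23859458] [ 2.47293841e-02  2.33699657e-01  1.60223850e+00  7.58856065e-06
  1.30595086e+00 -1.66625394e+00] [[-0.993, -0.12, -0.0], [-0.12, 0.993, -0.0], [0.0, 0.0, -1.0]] 0.39973749878575154
```

View pics/w1.png

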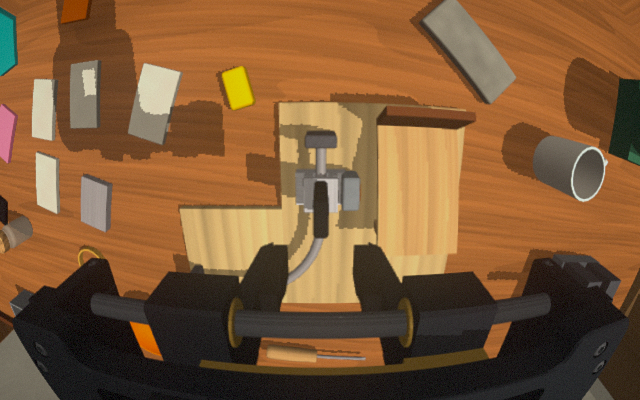

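Run:
```python
from h import *
im=cv2.imread("pics/w1.png"); g=im.max(axis=2)
print(g[175:245,320].tolist()); print(g[225,305:340].tolist())
T=np.array([511.9,132.6]);th=.123;c,s=np.cos(th),np.sin(th)
def st(px,z): return ((plane("wrist",px,z)[:,:2]*1000-T)@np.array([[c,-s],[s,c]])).round(1).tolist()
print(st([(320,237),(313,225),(329,225)],.132), st([(320,183)],.06))
# posts & board corners
print("corners",st([(280,102),(180,209)],.012))
print("shelf backstop top ends",plane("wrist",[(378,122),(475,122)],.075).round(4).tolist())
```

```text
[108, 105, 98, 141, 191, 160, 85, 51, 47, 56, 51, 45, 54, 48, 54, 55, 49, 54, 51, 50, 51, 53, 54, 53, 52, 54, 53, 53, 60, 60, 57, 57, 56, 57, 55, 59, 57, 60, 53, 53, 60, 59, 56, 61, 60, 55, 57, 59, 62, 60, 59, 59, 57, 56, 62, 62, 63, 56, 61, 58, 63, 64, 76, 121, 174, 173, 171, 169, 167, 164]
[139, 134, 140, 186, 219, 218, 219, 179, 124, 63, 60, 57, 62, 59, 59, 59, 63, 60, 60, 61, 63, 59, 69, 120, 193, 208, 210, 212, 221, 222, 177, 144, 144, 137, 135]
[[-2.4, -0.2], [-14.2, -6.4], [-14.2, 7.9]] [[-32.7, -0.3]]
corners [[-120.1, -47.8], [16.1, -194.2]]
shelf backstop top ends [[0.4047, 0.1779, 0.075], [0.3854, 0.2853, 0.075]]
```

>>> move_arm:
  steps:
    - [-11,0,0,0,0,0,0.35]
    - [-11,0,20,0,0,0,0.35]
    - [0,0,40,0,0,0,0.35]
    - [0,0,40,0,0,0,0.35]
    - [0,0,30,0,0,0,0.35]
    - [0,0,13,0,0,0,0.35]
    - [0,0,0,0,0,0,0.35]
    - [0,0,0,0,0,0,0.1]
    - [0,0,0,0,0,0,0.1]
    - [0,0,0,0,0,0,0.1]
  squeeze: 25

```text
time_s: 3.05
tcp_pos: [0.4944, 0.1307, 0.0968]
eef_rot: [-0.062, 0.998, -0.0, 0.001]
wrist_force: [-0.3, -0.1, 4.3]
gripper_width: 0.155
grip_force: 25.0
```

>>> move_arm:
  steps:
    - [0,0,0,0,0,0,0.0]
    - [0,0,0,0,0,0,0.0]
    - [0,0,0,0,0,0,0.0]

```text
time_s: 3.35
tcp_pos: [0.4944, 0.1307, 0.0968]
eef_rot: [-0.062, 0.998, -0.0, 0.001]
wrist_force: [-1.0, -0.3, 7.7]
gripper_width: 0.154
grip_force: 25.0
```

>>> move_arm:
  steps:
    - [-9.4,0,0,0,0,0,0]
    - [-9.4,0,0,0,0,0,0]
    - [-9.4,0,0,0,0,0,0]
    - [-9.4,0,0,0,0,0,0]
    - [-8.72,-0.38,0,0,0,5,0]
    - [-8.72,-0.38,0,0,0,5,0]
    - [-8.72,-0.38,0,0,0,5,0]
    - [-8.72,-0.38,0,0,0,5,0]

```text
time_s: 4.15
tcp_pos: [0.5666, 0.1335, 0.0972]
eef_rot: [0.114, 0.993, -0.0, 0.001]
wrist_force: [-5.6, -3.0, 15.7]
gripper_width: 0.151
grip_force: 25.0
```

>>> move_arm:
  steps:
    - [-8.72,-0.38,0,0,0,5,0]
    - [-8.72,-0.38,0,0,0,5,0]
    - [-8.72,-0.38,0,0,0,5,0]
    - [-8.72,-0.38,0,0,0,5,0]
    - [-8.72,-0.38,0,0,0,5,0]
    - [-8.72,-0.38,0,0,0,5,0]
    - [-8.72,-0.38,0,0,0,5,0]

```text
time_s: 4.85
tcp_pos: [0.6181, 0.103, 0.0972]
eef_rot: [0.407, 0.913, 0.0, 0.0]
wrist_force: [-9.2, 0.7, 13.6]
gripper_width: 0.156
grip_force: 25.0
```

```bash
cat >> h.py <<'E'
T=np.array([511.9,132.6]);TH=.123
MR=np.array([[np.cos(TH),-np.sin(TH)],[np.sin(TH),np.cos(TH)]])
def sta(w): return (np.array(w)[:2]*1000-T)@MR
E
python3 - <<'E'
from h import *
s=sense(); m=R.from_quat(s["eef_rot"]).as_matrix()
print(sta(s["tcp_pos"]),s["tcp_pos"][2],s["wrist_force"],s["grip_force"],s["gripper_width"],"carr x dir deg", np.degrees(np.arctan2(-m[1,0],-m[0,0]))-np.degrees(TH))
E
```

```text
[101.76992479 -42.38523607] 0.09724529498337683 [-9.23447482  0.72200467 13.58095945] 25.042302394285798 0.1559204714566626 carr x dir deg -55.129468200245505
```

>>> move_arm:
  steps:
    - [-8.72,-0.38,0,0,0,5,0]
    - [-8.72,-0.38,0,0,0,5,0]
    - [-8.72,-0.38,0,0,0,5,0]
    - [-8.72,-0.38,0,0,0,5,0]
    - [-8.72,-0.38,0,0,0,5,0]
    - [-8.72,-0.38,0,0,0,5,0]
    - [-8.72,-0.38,0,0,0,5,0]
    - [-10,0,0,0,0,0,0]
    - [-10,0,0,0,0,0,0]
    - [-10,0,0,0,0,0,0]

```text
time_s: 5.85
tcp_pos: [0.6467, 0.0177, 0.0958]
eef_rot: [0.661, 0.75, 0.0, 0.0]
wrist_force: [-0.4, -0.1, 0.7]
gripper_width: 0.005
grip_force: 0.0
```

>>> move_arm:
  steps:
    - [-10,0,0,0,0,0,0]
    - [-7,0,0,0,0,0,0]
    - [-3,0,0,0,0,0,0]
    - [0,0,0,0,0,0,0]
    - [0,0,0,0,0,0,0]
    - [0,0,0,0,0,0,0]

```text
time_s: 6.45
tcp_pos: [0.6489, -0.0008, 0.0957]
eef_rot: [0.662, 0.75, 0.0, -0.0]
wrist_force: [-0.1, -0.4, -0.8]
gripper_width: 0.008
grip_force: 0.0
```

Run:
```python
from h import *
s=sense(); m=R.from_quat(s["eef_rot"]).as_matrix()
print(sta(s["tcp_pos"]),s["tcp_pos"],s["wrist_force"],s["grip_force"],s["gripper_width"],"carr x dir deg", np.degrees(np.arctan2(-m[1,0],-m[0,0]))-np.degrees(TH))
```

```text
[ 119.64856459 -149.17321408] [ 0.6489467  -0.00076652  0.09571732] [-0.11945199 -0.36164949 -0.75914357] 0.0 0.0075327978984354935 carr x dir deg -89.91569842406999
```

>>> move_arm:
  steps:
    - [0,0,-40,0,0,0,0.2]
    - [0,0,-40,0,0,0,0.35]
    - [0,0,-40,0,0,0,0.35]
    - [0,0,0,0,0,0,0.35]
    - [0,0,0,0,0,0,0.35]

```text
time_s: 6.95
tcp_pos: [0.649, -0.0009, 0.2159]
eef_rot: [0.662, 0.75, 0.0, 0.0]
wrist_force: [0.2, 0.1, -1.2]
gripper_width: 0.349
grip_force: 0.0
```

Run:
```python
from h import *
im,c=shot("wrist"); im2,c2=shot("scene")
a=cv2.resize(im[:300],(640,300)); b=cv2.resize(im2[140:260,300:440],(350,300),interpolation=cv2.INTER_CUBIC)
o=np.zeros((600,640,3),np.uint8);o[:300]=a;o[300:,:350]=b;cv2.imwrite("pics/w2.png",o); print(sense()["tcp_pos"])
cv2.imwrite("pics/w2raw.png",im)
```

```text
[ 0.64842351 -0.00091803  0.21404845]
```

View pics/w2.png

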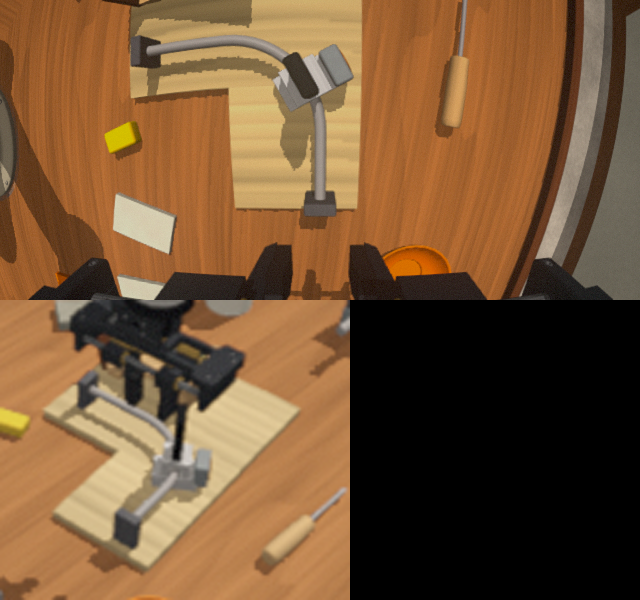

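Run:
```python
from h import *
im=cv2.imread("pics/w2raw.png"); c=eyes.calibration("wrist")
m=(im.max(axis=2)<80).astype(np.uint8)*255; mm=np.zeros_like(m); mm[45:105,275:330]=m[45:105,275:330]
for z in (.132,.125):
  for r in rects(im,c,"wrist",mm,z,100): 
    w=np.array(r[1])/1000; s=sta(w); print(r,s, "arc ang",np.degrees(np.arctan2(s[0]-20,s[1]+100)),"rad",np.hypot(s[0]-20,s[1]+100), "x axis dir in station",r[3]-np.degrees(TH))
```

```text
(array([300.,  76.]), [621.7, 97.1], [35.5, 13.0], -54.1) [104.61496633 -48.70317053] arc ang 58.77415364556733 rad 98.94977130647108 x axis dir in station -61.147380880109125
(array([300.,  76.]), [621.1, 97.6], [36.6, 13.4], -54.1) [104.08084436 -48.13333396] arc ang 58.33094962623394 rad 98.79139352489224 x axis dir in station -61.147380880109125
```

>>> move_arm:
  steps:
    - [33.6,-4.8,0,0,0,0,0.35]
    - [33.6,-4.8,0,0,0,0,0.35]
    - [33.6,-4.8,0,0,0,0,0.35]
    - [0,0,0,0,0,-7.5,0.35]
    - [0,0,0,0,0,-7.5,0.35]
    - [0,0,0,0,0,-7.5,0.35]
    - [0,0,0,0,0,-7.5,0.35]
    - [0,0,40,0,0,0,0.35]
    - [0,0,40,0,0,0,0.35]
    - [0,0,38,0,0,0,0.35]
  squeeze: 40

```text
time_s: 8.05
tcp_pos: [0.6211, 0.0972, 0.0946]
eef_rot: [0.445, 0.895, -0.001, -0.001]
wrist_force: [0.1, -0.1, -0.5]
gripper_width: 0.352
grip_force: 0.0
```

>>> move_arm:
  steps:
    - [0,0,0,0,0,0,0.35]
    - [0,0,0,0,0,0,0]
    - [0,0,0,0,0,0,0]
    - [0,0,0,0,0,0,0]
    - [0,0,0,0,0,0,0]

```text
time_s: 8.55
tcp_pos: [0.6232, 0.097, 0.0998]
eef_rot: [0.445, 0.895, 0.001, 0.002]
wrist_force: [-0.6, -1.0, 7.4]
gripper_width: 0.158
grip_force: 39.9
```

```bash
cat >> h.py <<'E'
def where():
    s=sense(); m=R.from_quat(s["eef_rot"]).as_matrix()
    print("t",round(s["time_s"],2),"sta",sta(s["tcp_pos"]).round(1),"w",(s["tcp_pos"]*1000).round(1),"F",np.round(s["wrist_force"],1),"grip",round(s["grip_force"],1),round(s["gripper_width"],3),"yaw(-toolx) sta",(np.degrees(np.arctan2(-m[1,0],-m[0,0]))-np.degrees(TH)).round(2), "toolx",m[:,0].round(3),"tooly",m[:,1].round(3))
E
python3 -c "
from h import *; where()"
```

```text
t 8.55 sta [106.1 -49. ] w [623.2  97.   99.8] F [-0.6 -1.   7.4] grip 39.9 0.158 yaw(-toolx) sta -59.95 toolx [-0.603  0.798 -0.002] tooly [0.798 0.603 0.003]
```

>>> move_arm:
  steps:
    - [-8.72,-0.38,0,0,0,5,0]
    - [-8.72,-0.38,0,0,0,5,0]
    - [-8.72,-0.38,0,0,0,5,0]
    - [-8.72,-0.38,0,0,0,5,0]
    - [-8.72,-0.38,0,0,0,5,0]
    - [-8.72,-0.38,0,0,0,5,0]
    - [-9,0,0,0,0,0,0]
    - [-9,0,0,0,0,0,0]
    - [-9,0,0,0,0,0,0]
    - [-9,0,0,0,0,0,0]

```text
time_s: 9.55
tcp_pos: [0.6471, 0.0134, 0.1]
eef_rot: [0.662, 0.75, 0.001, 0.001]
wrist_force: [-1.1, 6.5, 8.7]
gripper_width: 0.151
grip_force: 39.9
```

>>> move_arm:
  steps:
    - [-8,0,0,0,0,0,0]
    - [-6,0,0,0,0,0,0]
    - [-2,0,0,0,0,0,0]
    - [0,0,0,0,0,0,0]
    - [0,0,0,0,0,0,0]
    - [0,0,0,0,0,0,0]

```text
time_s: 10.15
tcp_pos: [0.6491, -0.0025, 0.0998]
eef_rot: [0.662, 0.75, 0.001, 0.002]
wrist_force: [0.8, 2.0, 7.8]
gripper_width: 0.155
grip_force: 39.9
```

```bash
python3 -c "
from h import *; where()"
```

```text
t 10.15 sta [ 119.6 -151. ] w [649.1  -2.5  99.8] F [0.8 2.  7.8] grip 39.9 0.155 yaw(-toolx) sta -89.92 toolx [-0.124  0.992 -0.001] tooly [0.992 0.124 0.004]
```

>>> move_arm:
  steps:
    - [0,0,0,0,0,0,0.35]
    - [0,0,0,0,0,0,0.35]
    - [0,0,-40,0,0,0,0.35]
    - [0,0,-50,0,0,0,0.6]
    - [0,0,-50,0,0,0,0.9]
    - [0,0,0,0,0,0,0.9]
    - [0,0,0,0,0,0,0.9]

```text
time_s: 10.85
tcp_pos: [0.6482, -0.0026, 0.2382]
eef_rot: [0.662, 0.75, 0.0, 0.001]
wrist_force: [0.5, -0.5, -1.2]
gripper_width: 0.689
grip_force: 0.0
```

Run:
```python
from h import *
where()
im,c=shot("wrist"); im2,c2=shot("side"); cv2.imwrite("pics/w3raw.png",im); cv2.imwrite("pics/s3raw.png",im2); np.save("c3.npy",c["extrinsics"])
a=cv2.resize(im[:280],(640,280)); b=cv2.resize(im2[190:320,210:370],(394,320),interpolation=cv2.INTER_CUBIC)
w1=cv2.imread("pics/w1.png")[90:270,360:490]; w1=cv2.resize(w1,(231,320),interpolation=cv2.INTER_CUBIC)
o=np.zeros((600,640,3),np.uint8);o[:280]=a;o[280:,:394]=b;o[280:,394:625]=w1;cv2.imwrite("pics/w3.png",o)
```

```text
t 10.85 sta [ 118.7 -150.9] w [648.2  -2.6 238.2] F [ 0.5 -0.5 -1.2] grip 0.0 0.689 yaw(-toolx) sta -89.94 toolx [-0.124  0.992 -0.   ] tooly [0.992 0.124 0.001]
```

View pics/w3.png

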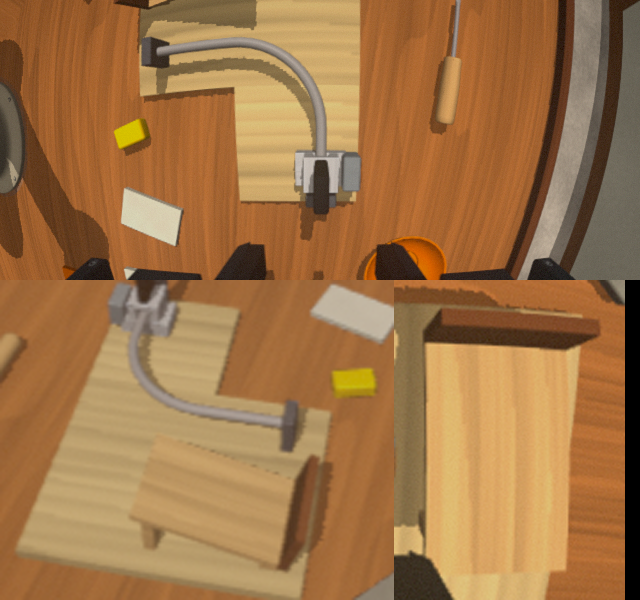

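Run:
```python
from h import *
def H(p,q): M=np.eye(4);M[:3,:3]=R.from_quat(q).as_matrix();M[:3,3]=p;return M
s=sense(); c=eyes.calibration("wrist"); X=np.linalg.inv(H(s["tcp_pos"],s["eef_rot"]))@c["extrinsics"]
c1=dict(c); c1["extrinsics"]=H([.4719,.1280,.2386],[-.06,.998,0,0])@X
Z=[.032,.032,.0763,.0763]; mod=np.array([[0,-50],[0,50],[143.3,-50],[143.3,50]])
for n,px,cc in [("side",[(333.9,268.4),(324.9,304.9),(272.9,253.8),(263.6,284.6)],None),("wrist",[(378,126.6),(464.7,126.6),(380.3,253.2),(457.4,254.3)],c1)]:
    w=plane(n,px,np.array(Z),cc)[:,:2]*1000
    th,t,r=fit2d(mod,w); print(n,w.round(1).tolist(),np.degrees(th),t.round(1),r.round(1),"in station",sta(t/1000).round(1),np.degrees(th-TH))
```

```text
side [[400.2, 175.2], [393.2, 283.0], [550.6, 209.8], [537.7, 300.3]] 8.652131061163413 [399.6 231.3] [9.6 2.5 6.6 4.4] in station [-99.3 111.7] 1.6047501810542881
wrist [[412.4, 187.6], [393.8, 296.0], [549.3, 206.7], [543.1, 305.2]] 6.057211722143945 [403.4 241.3] [5.5 6.6 1.9 2.7] in station [-94.3 121.2] -0.9901691579651807
```

>>> move_arm:
  steps:
    - [38,-18,0,0,0,0,0.9]
    - [38,-18,0,0,0,0,0.9]
    - [38,-18,0,0,0,0,0.9]
    - [38,-18,0,0,0,0,0.9]
    - [38,-18,0,0,0,0,0.9]
    - [38,-18,0,0,0,0,0.9]
    - [38,-18,0,0,0,0,0.9]
    - [0,0,0,0,0,-8,0.9]
    - [0,0,0,0,0,-8,0.9]
    - [0,0,0,0,0,-8,0.9]

```text
time_s: 11.95
tcp_pos: [0.4895, 0.2461, 0.2361]
eef_rot: [0.489, 0.872, -0.001, -0.001]
wrist_force: [0.3, -0.6, -0.2]
gripper_width: 0.901
grip_force: 0.0
```

>>> move_arm:
  steps:
    - [0,0,0,0,0,-8,0.9]
    - [0,0,0,0,0,-8,0.9]
    - [0,0,0,0,0,-8,0.9]
    - [0,0,0,0,0,-8,0.9]
    - [0,0,0,0,0,-8,0.9]
    - [0,0,0,0,0,-8,0.9]
    - [0,0,0,0,0,-8,0.9]
    - [0,0,0,0,0,-2,0.9]
    - [0,0,0,0,0,0,0.9]
    - [0,0,0,0,0,0,0.9]

```text
time_s: 12.95
tcp_pos: [0.4899, 0.2458, 0.2367]
eef_rot: [0.008, 1.0, -0.0, -0.001]
wrist_force: [-0.1, -0.5, 0.5]
gripper_width: 0.901
grip_force: 0.0
```

Run:
```python
from h import *
where()
im,c=shot("wrist"); cv2.imwrite("pics/w4raw.png",im); np.save("c4.npy",c["extrinsics"])
cv2.imwrite("pics/w4.png",cv2.resize(im[40:270,190:490],(780,598),interpolation=cv2.INTER_CUBIC))
```

```text
t 12.95 sta [ -7.9 115. ] w [489.9 245.8 236.7] F [-0.1 -0.5  0.5] grip 0.0 0.901 yaw(-toolx) sta -8.02 toolx [-1.     0.017  0.002] tooly [ 0.017  1.    -0.001]
```

View pics/w4.png

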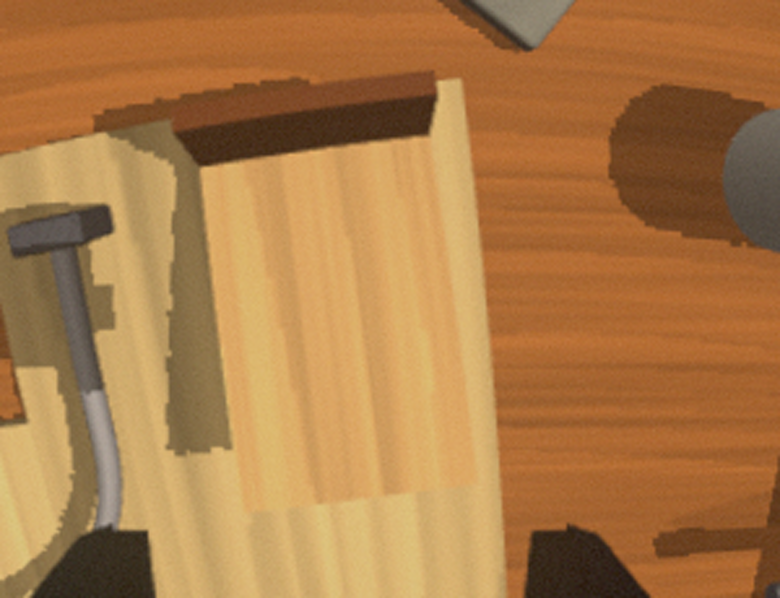

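Run:
```python
from h import *
px=np.array([(201,167),(432,134),(246,512),(476,485)])/2.6+[190,40]
Z=np.array([.032,.032,.0763,.0763]); mod=np.array([[0,-50],[0,50],[143.3,-50],[143.3,50]])
w=plane("wrist",px,Z)[:,:2]*1000
th,t,r=fit2d(mod,w); print(w.round(1).tolist(),np.degrees(th),t.round(1),r.round(1),sta(t/1000),np.degrees(th-TH))
q=np.array([(12,229),(8,229)])
print("+y board edge, x edges", sta(plane("wrist",np.array([(462,80),(503,560)])/2.6+[190,40],.012)[0]/1),sta(plane("wrist",np.array([(462,80),(503,560)])/2.6+[190,40],.012)[1]))
```

```text
[[410.9, 187.0], [398.7, 287.0], [553.1, 205.1], [542.4, 302.2]] 6.631937313336394 [405.1 237.1] [0.4 0.7 1.1 1.3] [-93.18767632 116.79575919] -0.4154435667727319
+y board edge, x edges [-117.00565944  186.40761024] [126.65399168 183.87547456]
```

```bash
cat >> h.py <<'E'
SO=np.array([405.1,237.1,32.]);SY=np.radians(6.75)
SR=R.from_euler("z",SY)*R.from_euler("y",-0.3)
TS=SR*R.from_matrix(np.diag([-1.,1,-1]))   # tool orientation on the shelf
def flat(yaw): return R.from_euler("z",yaw,degrees=True)*R.from_matrix(np.diag([-1.,1,-1]))
def shelf(p): return SO+SR.apply(p)
def plan(p,rot):
    s=sense(); r0=R.from_quat(s["eef_rot"]); p0=s["tcp_pos"]*1000
    print("turn deg",np.degrees((r0.inv()*rot).as_rotvec()).round(2),"shift before turn",r0.inv().apply(p-p0).round(1),"after turn",rot.inv().apply(p-p0).round(1))
def inshelf():
    s=sense(); print("TCP in shelf",SR.inv().apply(s["tcp_pos"]*1000-SO).round(1),"rot err deg",np.degrees((R.from_quat(s["eef_rot"]).inv()*TS).as_rotvec()).round(2),"F shelf",SR.inv().apply(s["wrist_force"]).round(1),"grip",round(s["grip_force"],1),round(s["gripper_width"],3),"t",s["time_s"])
def find(names=("scene","side"),smax=75,xlim=(.2,.8)):
    for n in names:
        im,c=shot(n); hsv=cv2.cvtColor(im,cv2.COLOR_BGR2HSV)
        m=((hsv[...,1]<smax)&(hsv[...,2]>60)).astype(np.uint8)*255
        for r in rects(im,c,n,m,.010,60):
            if 60<r[2][0]<130 and 45<r[2][1]<90 and 200<r[1][0]<750 and abs(r[1][1])<430: print(n,r)
E
python3 -c "
from h import *
find()
plan(np.array([409.6,-102.5,60]),flat(-13))"
```

```text
scene (array([249., 274.]), [544.1, -344.2], [104.0, 61.6], -9.8)
scene (array([286., 254.]), [562.4, -218.5], [88.7, 60.1], -11.4)
scene (array([225., 249.]), [416.2, -339.4], [106.1, 62.0], -5.5)
scene (array([249., 228.]), [397.6, -236.1], [105.3, 64.8], 2.2)
scene (array([282., 210.]), [410.9, -105.6], [105.9, 62.2], -12.8)
side (array([312., 246.]), [489.1, 117.2], [126.7, 66.9], 19.4)
side (array([355., 203.]), [407.9, -99.6], [100.0, 65.3], -12.8)
side (array([367., 178.]), [394.0, -229.7], [100.1, 67.3], 1.6)
turn deg [-0.02 -0.04 12.06] shift before turn [  74.7 -349.6  177.5] after turn [ 1.000e-01 -3.575e+02  1.773e+02]
```

>>> move_arm:
  steps:
    - [0,0,0,0,0,6,1]
    - [0,0,0,0,0,6,1]
    - [0,-44.7,5,0,0,0,1]
    - [0,-44.7,5,0,0,0,1]
    - [0,-44.7,10,0,0,0,1]
    - [0,-44.7,20,0,0,0,1]
    - [0,-44.7,20,0,0,0,1]
    - [0,-44.7,20,0,0,0,1]
    - [0,-44.7,20,0,0,0,1]
    - [0,-44.7,20,0,0,0,1]
  squeeze: 20

```text
time_s: 14.1
tcp_pos: [0.4097, -0.1043, 0.1172]
eef_rot: [0.113, 0.994, -0.0, 0.0]
wrist_force: [0.9, -1.0, 0.8]
gripper_width: 1.0
grip_force: 0.0
```

>>> move_arm:
  steps:
    - [0,0,30,0,0,0,1]
    - [0,0,20,0,0,0,1]
    - [0,0,0,0,0,0,1]
    - [0,0,0,0,0,0,1]

```text
time_s: 14.5
tcp_pos: [0.4106, -0.1027, 0.0682]
eef_rot: [0.112, 0.994, -0.0, 0.0]
wrist_force: [0.5, 0.1, -0.5]
gripper_width: 1.002
grip_force: 0.0
```

```bash
python3 -c "
from h import *
where();plan(np.array([409.6,-102.5,3]),flat(-13))
im,c=shot('wrist'); cv2.imwrite('pics/w5.png',im)"
```

```text
t 14.5 sta [-129.4 -221.1] w [ 410.6 -102.7   68.2] F [ 0.5  0.1 -0.5] grip 0.0 1.002 yaw(-toolx) sta -19.95 toolx [-0.975  0.223 -0.   ] tooly [ 0.223  0.975 -0.   ]
turn deg [-0.    0.01  0.1 ] shift before turn [ 1.1 -0.  65.2] after turn [ 1.1 -0.  65.2]
```

View pics/w5.png

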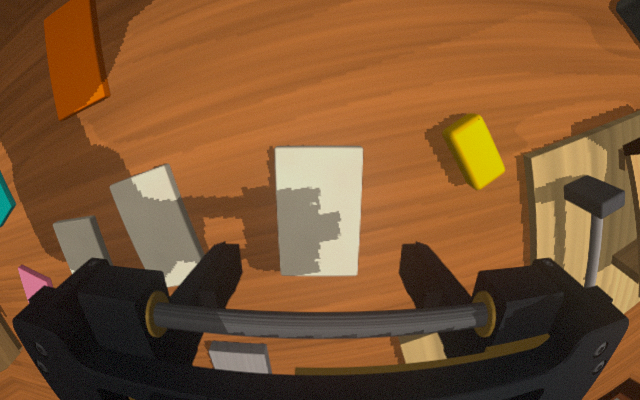

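>>> move_arm:
  steps:
    - [1,0,30,0,0,0,1]
    - [0,0,25,0,0,0,1]
    - [0,0,10,0,0,0,1]
    - [0,0,0,0,0,0,1]
    - [0,0,0,0,0,0,0.5]
    - [0,0,0,0,0,0,0.5]
    - [0,0,0,0,0,0,0.5]
    - [0,0,0,0,0,0,0.5]
    - [0,0,-30,0,0,0,0.5]
    - [0,0,-30,0,0,0,0.5]
  squeeze: 25

```text
time_s: 15.55
tcp_pos: [0.4089, -0.1022, 0.0633]
eef_rot: [0.112, 0.994, 0.0, -0.001]
wrist_force: [-0.7, -0.9, -1.3]
gripper_width: 0.676
grip_force: 25.0
```

```bash
python3 -c "
from h import *
where();plan(shelf([52,0,40]),TS); plan(shelf([52,0,40]),flat(6.75))"
```

```text
t 15.55 sta [-131.  -220.4] w [ 408.9 -102.2   63.3] F [-0.7 -0.9 -1.3] grip 25.0 0.676 yaw(-toolx) sta -19.95 toolx [-0.975  0.223  0.002] tooly [0.223 0.975 0.001]
turn deg [ -2.9  -17.11 -19.51] shift before turn [ 43.9 342.6 -22. ] after turn [-77.2 337.4   0.6]
turn deg [  0.05  -0.09 -19.66] shift before turn [ 43.9 342.6 -22. ] after turn [-73.9 337.4 -22.3]
```

>>> move_arm:
  steps:
    - [0,0,-45,0,0,0,0.5]
    - [0,0,-45,0,0,-6.55,0.5]
    - [0,0,-45,0,0,-6.55,0.5]
    - [0,0,0,0,0,-6.55,0.5]
    - [-9,42,0,0,0,0,0.5]
    - [-9,42,0,0,0,0,0.5]
    - [-9,42,0,0,0,0,0.5]
    - [-9,42,0,0,0,0,0.5]
    - [-9,42,0,0,0,0,0.5]
    - [-9,42,0,0,0,0,0.5]

```text
time_s: 16.55
tcp_pos: [0.4331, 0.1559, 0.1979]
eef_rot: [-0.059, 0.998, -0.0, 0.0]
wrist_force: [1.3, -0.3, -0.9]
gripper_width: 0.675
grip_force: 25.0
```

>>> move_arm:
  steps:
    - [-10,42,0,0,0,0,0.5]
    - [-10,42,0,0,0,0,0.5]
    - [0,0,0,0,-5.75,0,0.5]
    - [0,0,0,0,-5.75,0,0.5]
    - [0,0,0,0,-5.75,0,0.5]
    - [0,0,0,0,0,0,0.5]

```text
time_s: 17.15
tcp_pos: [0.4417, 0.2399, 0.1974]
eef_rot: [-0.059, 0.987, 0.009, 0.149]
wrist_force: [0.1, -1.0, -0.3]
gripper_width: 0.679
grip_force: 25.0
```

```bash
python3 -c "
from h import *
inshelf();plan(shelf([56,0,12]),TS)"
```

```text
TCP in shelf [ 83.9  -1.5 147.2] rot err deg [0.01 0.02 0.06] F shelf [-0.2 -1.  -0.3] grip 25.0 0.679 t 17.15
turn deg [0.01 0.02 0.06] shift before turn [ 27.9   1.5 135.2] after turn [ 27.9   1.5 135.2]
```

>>> move_arm:
  steps:
    - [14,1.5,45,0,0,0,0.5]
    - [14,0,45,0,0,0,0.5]
    - [0,0,35,0,0,0,0.5]
    - [0,0,10,0,0,0,0.5]
    - [0,0,4,0,0,0,0.5]
    - [0,0,2,0,0,0,0.5]
    - [0,0,0,0,0,0,0.5]

```text
time_s: 17.85
tcp_pos: [0.4589, 0.2434, 0.0561]
eef_rot: [-0.058, 0.987, 0.009, 0.151]
wrist_force: [0.2, 0.7, -0.7]
gripper_width: 0.677
grip_force: 25.0
```

```bash
python3 -c "
from h import *
inshelf()"
```

```text
TCP in shelf [58.8 -0.1  7. ] rot err deg [ 0.02  0.16 -0.01] F shelf [ 0.1  0.6 -0.8] grip 25.0 0.677 t 17.85
```

>>> move_arm:
  steps:
    - [0,0,2,0,0,0,0.5]
    - [0,0,1.5,0,0,0,0.5]
    - [0,0,0,0,0,0,0.5]
    - [0,0,0,0,0,0,0.5]

```text
time_s: 18.25
tcp_pos: [0.4595, 0.2434, 0.0526]
eef_rot: [-0.058, 0.987, 0.009, 0.15]
wrist_force: [-4.1, -1.9, 8.8]
gripper_width: 0.673
grip_force: 25.0
```

```bash
python3 -c "
from h import *
inshelf()"
```

```text
TCP in shelf [58.4 -0.1  3.5] rot err deg [0.01 0.15 0.01] F shelf [-1.5 -1.4  9.6] grip 25.0 0.673 t 18.25
```

Contact with the shelf face. Slide down to the backstop.

>>> move_arm:
  steps:
    - [3,0,0,0,0,0,0.5]
    - [3,0,0,0,0,0,0.5]
    - [2,0,0,0,0,0,0.5]
    - [1,0,0,0,0,0,0.5]
    - [0,0,0,0,0,0,0.5]

```text
time_s: 18.75
tcp_pos: [0.4519, 0.2427, 0.0502]
eef_rot: [-0.058, 0.987, 0.009, 0.152]
wrist_force: [-0.2, 0.2, 5.3]
gripper_width: 0.672
grip_force: 25.0
```

```bash
python3 -c "
from h import *
inshelf()"
```

```text
TCP in shelf [50.4  0.   3.5] rot err deg [ 0.04  0.29 -0.  ] F shelf [1.4 0.3 5.1] grip 25.0 0.672 t 18.75
```

>>> move_arm:
  steps:
    - [1.5,0,0,0,0,0,0.5]
    - [1.5,0,0,0,0,0,0.5]
    - [0,0,0,0,0,0,0.5]

```text
time_s: 19.05
tcp_pos: [0.4513, 0.2426, 0.0504]
eef_rot: [-0.058, 0.986, 0.01, 0.154]
wrist_force: [9.8, -0.3, 3.0]
gripper_width: 0.678
grip_force: 25.0
```

```bash
python3 -c "
from h import *
inshelf()"
```

```text
TCP in shelf [49.9  0.1  3.8] rot err deg [ 0.08  0.62 -0.01] F shelf [10.1 -1.5  0.1] grip 25.0 0.678 t 19.05
```

>>> move_arm:
  steps:
    - [-2,0,0,0,0,0,0.5]
    - [0,0,0,0,0,0,0.85]
    - [0,0,0,0,0,0,0.85]
    - [0,0,-20,0,0,0,0.85]
    - [0,0,-40,0,0,0,0.85]
    - [0,0,-45,0,0,0,1]
    - [0,0,-45,0,0,0,1]
    - [0,0,0,0,5.75,0,1]
    - [0,0,0,0,5.75,0,1]
    - [0,0,0,0,5.75,0,1]

```text
time_s: 20.05
tcp_pos: [0.4052, 0.237, 0.1923]
eef_rot: [-0.059, 0.998, 0.0, -0.002]
wrist_force: [0.3, -0.5, 0.1]
gripper_width: 1.005
grip_force: 0.0
```

Run:
```python
from h import *
where(); find()
im,c=shot("wrist"); cv2.imwrite("pics/w6raw.png",im)
hsv=cv2.cvtColor(im,cv2.COLOR_BGR2HSV); m=((hsv[...,1]<75)&(hsv[...,2]>90)).astype(np.uint8)*255
# board on shelf: intersect rays with shelf plane z=10
m[270:]=0
for cn in cv2.findContours(m,cv2.RETR_EXTERNAL,cv2.CHAIN_APPROX_NONE)[0]:
    if cv2.contourArea(cn)<300: continue
    o,d=rays("wrist",cn[:,0,:],c); n=SR.apply([0,0,1]); P0=shelf([0,0,10])/1000
    w=o+d*(((P0-o)@n)/(d@n))[:,None]; q=SR.inv().apply(w*1000-SO)
    print(cn[:,0,:].mean(0),cv2.minAreaRect(q[:,:2].astype(np.float32)))
plan(np.array([395.8,-232.8,60]),flat(2))
```

```text
t 20.05 sta [-93.1 116.7] w [405.2 237.  192.3] F [ 0.3 -0.5  0.1] grip 0.0 1.005 yaw(-toolx) sta -0.27 toolx [-0.993 -0.118  0.003] tooly [-0.118  0.993  0.   ]
scene (array([249., 274.]), [544.1, -344.2], [104.0, 61.6], -9.8)
scene (array([286., 254.]), [562.4, -218.3], [88.7, 60.3], -11.4)
scene (array([225., 249.]), [416.2, -339.4], [106.1, 62.0], -5.5)
scene (array([249., 228.]), [397.4, -236.2], [105.3, 64.3], 1.8)
scene (array([361., 160.]), [415.6, 285.5], [111.8, 69.5], 30.2)
side (array([308., 280.]), [459.4, 214.5], [118.3, 66.3], -4.6)
[ 43.43703704 242.85925926] ((79.9063949584961, -393.4785461425781), (68.2807388305664, 64.90394592285156), 1.1049327850341797)
[208.89583333 216.29861111] ((42.66120147705078, -120.89280700683594), (34.29745101928711, 49.09558868408203), 89.89737701416016)
[  7.01680672 220.10084034] ((51.28472900390625, -492.0615234375), (59.48918914794922, 79.24653625488281), 83.5946273803711)
[320.78378378 224.        ] ((44.868263244628906, -0.3385009765625), (59.53651809692383, 90.92831420898438), 89.96955871582031)
[524.41304348 213.14855072] ((43.808753967285156, 244.20480346679688), (148.7793731689453, 87.2401123046875), 74.94755554199219)
[ 23.85889571 141.82822086] ((-69.15476989746094, -447.10491943359375), (123.90947723388672, 66.4468002319336), 17.079235076904297)
[391.07272727  76.90181818] ((-112.52346801757812, 73.77336883544922), (145.15867614746094, 66.08163452148438), 41.61875534057617)
turn deg [-0.01  0.04  4.72] shift before turn [  65.1 -465.2  131.2] after turn [  26.5 -469.   131.1]
```

>>> move_arm:
  steps:
    - [0,0,0,0,0,4.7,1]
    - [3,-47,0,0,0,0,1]
    - [3,-47,0,0,0,0,1]
    - [3,-47,5,0,0,0,1]
    - [3,-47,10,0,0,0,1]
    - [3,-47,15,0,0,0,1]
    - [3,-47,20,0,0,0,1]
    - [3,-47,20,0,0,0,1]
    - [2,-47,20,0,0,0,1]
    - [2,-47,20,0,0,0,1]

```text
time_s: 21.2
tcp_pos: [0.3949, -0.1838, 0.0828]
eef_rot: [-0.018, 1.0, -0.001, 0.001]
wrist_force: [1.1, -0.4, 0.6]
gripper_width: 1.002
grip_force: 0.0
```

>>> move_arm:
  steps:
    - [2,-46,10,0,0,0,1]
    - [0,0,0,0,0,0,1]
    - [0,0,0,0,0,0,1]

```text
time_s: 21.5
tcp_pos: [0.3948, -0.2283, 0.0732]
eef_rot: [-0.017, 1.0, -0.0, 0.0]
wrist_force: [-0.1, 0.5, 0.0]
gripper_width: 0.999
grip_force: 0.0
```

```bash
cat >> h.py <<'E'
def wboard(z=.010,save=None,roi=(245,400)):
    im,c=shot("wrist"); hsv=cv2.cvtColor(im,cv2.COLOR_BGR2HSV); m=((hsv[...,1]<75)&(hsv[...,2]>75)).astype(np.uint8)*255
    m[:,:roi[0]]=0;m[:,roi[1]:]=0;m[300:]=0
    if save: cv2.imwrite(save,im)
    for r in rects(im,c,"wrist",m,z,300): print(r)
E
python3 - <<'E'
from h import *
where(); wboard(save="pics/w7.png"); plan(np.array([395.8,-232.8,3]),flat(2))
E
```

```text
t 21.5 sta [-160.5 -343.8] w [ 394.8 -228.3   73.2] F [-0.1  0.5  0. ] grip 0.0 0.999 yaw(-toolx) sta -5.07 toolx [-0.999 -0.034 -0.   ] tooly [-0.034  0.999 -0.   ]
(array([312., 209.]), [394.6, -234.5], [100.3, 59.7], 1.7)
turn deg [-0.02  0.01  0.06] shift before turn [-0.5 -5.2 70.5] after turn [-0.6 -5.2 70.5]
```

>>> move_arm:
  steps:
    - [0,-6,30,0,0,0,1]
    - [0,0,30,0,0,0,1]
    - [0,0,10,0,0,0,1]
    - [0,0,0,0,0,0,1]
    - [0,0,0,0,0,0,0.5]
    - [0,0,0,0,0,0,0.5]
    - [0,0,0,0,0,0,0.5]
    - [0,0,0,0,0,0,0.5]
    - [0,0,-40,0,0,0,0.5]
    - [0,0,-45,0,0,0,0.5]

```text
time_s: 22.55
tcp_pos: [0.3949, -0.2339, 0.0888]
eef_rot: [-0.018, 1.0, 0.001, -0.001]
wrist_force: [0.8, -0.4, -0.6]
gripper_width: 0.671
grip_force: 25.0
```

```bash
python3 -c "
from h import *
where();plan(shelf([84,0,147]),flat(6.75))"
```

```text
t 22.55 sta [-161.1 -349.3] w [ 394.9 -233.9   88.8] F [ 0.8 -0.4 -0.6] grip 25.0 0.671 yaw(-toolx) sta -5.01 toolx [-0.999 -0.036  0.002] tooly [-0.036  0.999  0.003]
turn deg [ 0.15 -0.13 -4.71] shift before turn [ -63.4  473.6 -107.4] after turn [-102.3  466.5 -108.5]
```

>>> move_arm:
  steps:
    - [0,0,-36,0,0,-4.7,0.5]
    - [-10,47,-12,0,0,0,0.5]
    - [-10,47,-12,0,0,0,0.5]
    - [-10,47,-12,0,0,0,0.5]
    - [-10,47,-12,0,0,0,0.5]
    - [-10,47,-12,0,0,0,0.5]
    - [-10,47,-12,0,0,0,0.5]
    - [-10,47,0,0,0,0,0.5]
    - [-10,47,0,0,0,0,0.5]
    - [-11,46,0,0,0,0,0.5]

```text
time_s: 23.55
tcp_pos: [0.436, 0.1973, 0.1968]
eef_rot: [-0.059, 0.998, -0.0, 0.0]
wrist_force: [0.6, -1.0, -0.5]
gripper_width: 0.676
grip_force: 25.0
```

>>> move_arm:
  steps:
    - [-11,44,0,0,0,0,0.5]
    - [0,0,0,0,-5.75,0,0.5]
    - [0,0,0,0,-5.75,0,0.5]
    - [0,0,0,0,-5.75,0,0.5]
    - [0,0,0,0,0,0,0.5]

```text
time_s: 24.05
tcp_pos: [0.4404, 0.2402, 0.1962]
eef_rot: [-0.059, 0.987, 0.009, 0.149]
wrist_force: [0.0, -0.9, -0.9]
gripper_width: 0.675
grip_force: 25.0
```

```bash
python3 -c "
from h import *
inshelf();plan(shelf([57,0,18]),TS)"
```

```text
TCP in shelf [ 82.4  -1.  146.4] rot err deg [0.01 0.03 0.06] F shelf [-0.3 -0.8 -0.8] grip 25.0 0.675 t 24.05
turn deg [0.01 0.03 0.06] shift before turn [ 25.5   1.1 128.4] after turn [ 25.4   1.  128.4]
```

>>> move_arm:
  steps:
    - [13,1,45,0,0,0,0.5]
    - [12.5,0,45,0,0,0,0.5]
    - [0,0,34,0,0,0,0.5]
    - [0,0,5,0,0,0,0.5]
    - [0,0,3,0,0,0,0.5]
    - [0,0,1,0,0,0,0.5]
    - [0,0,0,0,0,0,0.5]

```text
time_s: 24.75
tcp_pos: [0.4578, 0.2432, 0.0636]
eef_rot: [-0.058, 0.987, 0.009, 0.15]
wrist_force: [-0.6, -0.2, 0.4]
gripper_width: 0.678
grip_force: 25.0
```

```bash
python3 -c "
from h import *
inshelf()"
```

```text
TCP in shelf [60.  -0.2 14.5] rot err deg [ 0.01  0.13 -0.02] F shelf [-0.5 -0.1  0.6] grip 25.0 0.678 t 24.75
```

>>> move_arm:
  steps:
    - [0,0,1,0,0,0,0.5]
    - [0,0,0.5,0,0,0,0.5]
    - [3,0,0,0,0,0,0.5]
    - [3,0,0,0,0,0,0.5]
    - [2,0,0,0,0,0,0.5]
    - [1,0,0,0,0,0,0.5]
    - [0,0,0,0,0,0,0.5]

```text
time_s: 25.45
tcp_pos: [0.4525, 0.243, 0.0617]
eef_rot: [-0.058, 0.986, 0.01, 0.154]
wrist_force: [0.3, 0.4, 14.8]
gripper_width: 0.675
grip_force: 25.0
```

```bash
python3 -c "
from h import *
inshelf()"
```

```text
TCP in shelf [54.4  0.2 14.3] rot err deg [ 0.08  0.62 -0.  ] F shelf [ 4.7  0.4 14.1] grip 25.0 0.675 t 25.45
```

>>> move_arm:
  steps:
    - [0,0,-1,0,0,0,0.5]
    - [1.5,0,0,0,0,0,0.5]
    - [1.5,0,0,0,0,0,0.5]
    - [0,0,0,0,0,0,0.5]

```text
time_s: 25.85
tcp_pos: [0.4482, 0.2422, 0.0604]
eef_rot: [-0.058, 0.986, 0.009, 0.153]
wrist_force: [1.0, 0.3, 9.9]
gripper_width: 0.676
grip_force: 25.0
```

```bash
python3 -c "
from h import *
inshelf()"
```

```text
TCP in shelf [49.9  0.  14.3] rot err deg [0.06 0.44 0.  ] F shelf [3.9 0.2 9.2] grip 25.0 0.676 t 25.85
```

>>> move_arm:
  steps:
    - [1.5,0,-0.5,0,0,0,0.5]
    - [1,0,0,0,0,0,0.5]
    - [0,0,0,0,0,0,0.5]

```text
time_s: 26.15
tcp_pos: [0.4479, 0.2423, 0.061]
eef_rot: [-0.058, 0.986, 0.01, 0.156]
wrist_force: [12.5, 1.7, 3.6]
gripper_width: 0.676
grip_force: 25.0
```

```bash
python3 -c "
from h import *
inshelf()"
```

```text
TCP in shelf [49.7  0.2 14.9] rot err deg [0.1  0.75 0.01] F shelf [13.2  0.2 -0.3] grip 25.0 0.676 t 26.15
```

Against the stop. Release, retreat, look.

>>> move_arm:
  steps:
    - [-2,0,0,0,0,0,0.5]
    - [0,0,0,0,0,0,0.85]
    - [0,0,0,0,0,0,0.85]
    - [0,0,-20,0,0,0,0.85]
    - [0,0,-40,0,0,0,0.85]
    - [0,0,-45,0,0,0,1]
    - [0,0,-40,0,0,0,1]
    - [0,0,0,0,5.75,0,1]
    - [0,0,0,0,5.75,0,1]
    - [0,0,0,0,5.75,0,1]

```text
time_s: 27.15
tcp_pos: [0.402, 0.2366, 0.1974]
eef_rot: [-0.059, 0.998, 0.0, -0.002]
wrist_force: [-0.4, -0.4, 0.0]
gripper_width: 1.0
grip_force: 0.0
```

```bash
cat >> h.py <<'E'
def onshelf(z,save=None,smax=75):
    im,c=shot("wrist"); hsv=cv2.cvtColor(im,cv2.COLOR_BGR2HSV); m=((hsv[...,1]<smax)&(hsv[...,2]>75)).astype(np.uint8)*255
    m[:,:245]=0; m[:,400:]=0; m[290:]=0
    if save: cv2.imwrite(save,im)
    for cn in cv2.findContours(m,cv2.RETR_EXTERNAL,cv2.CHAIN_APPROX_NONE)[0]:
        if cv2.contourArea(cn)<500: continue
        o,d=rays("wrist",cn[:,0,:],c); n=SR.apply([0,0,1]); P0=shelf([0,0,z])/1000
        w=o+d*(((P0-o)@n)/(d@n))[:,None]; q=SR.inv().apply(w*1000-SO)
        print("on shelf x",q[:,0].min().round(1),q[:,0].max().round(1),"rect",cv2.minAreaRect(q[:,:2].astype(np.float32)))
E
python3 - <<'E'
from h import *
where(); find(("scene",)); onshelf(20,"pics/w8.png")
plan(np.array([415,-336,60]),flat(-5.7))
E
```

```text
t 27.15 sta [-96.3 116.7] w [402.  236.6 197.4] F [-0.4 -0.4  0. ] grip 0.0 1.0 yaw(-toolx) sta -0.27 toolx [-0.993 -0.118  0.004] tooly [-0.118  0.993  0.   ]
scene (array([249., 274.]), [544.1, -344.2], [104.0, 61.6], -9.8)
scene (array([286., 254.]), [562.4, -218.3], [88.7, 60.3], -11.4)
scene (array([225., 249.]), [416.2, -339.4], [106.1, 62.0], -5.5)
scene (array([360., 159.]), [410.3, 290.5], [115.6, 83.9], 29.2)
on shelf x -0.8 98.5 rect ((48.84397506713867, -0.44745635986328125), (59.32432556152344, 99.36711120605469), 89.9797134399414)
on shelf x -180.1 -53.0 rect ((-116.65705108642578, 63.178138732910156), (115.90203094482422, 64.88050079345703), 41.9954948425293)
turn deg [-1.000e-02 -9.000e-02  1.241e+01] shift before turn [  55.  -569.9  136.5] after turn [ -68.5 -568.4  136.4]
```

>>> move_arm:
  steps:
    - [0,0,0,0,0,6.2,1]
    - [0,0,0,0,0,6.2,1]
    - [-5.7,-47.4,0,0,0,0,1]
    - [-5.7,-47.4,0,0,0,0,1]
    - [-5.7,-47.4,0,0,0,0,1]
    - [-5.7,-47.4,10,0,0,0,1]
    - [-5.7,-47.4,10,0,0,0,1]
    - [-5.7,-47.4,15,0,0,0,1]
    - [-5.7,-47.4,15,0,0,0,1]
    - [-5.7,-47.4,15,0,0,0,1]

```text
time_s: 28.25
tcp_pos: [0.4097, -0.1467, 0.1312]
eef_rot: [0.049, 0.999, -0.001, 0.001]
wrist_force: [0.9, -0.6, -0.2]
gripper_width: 0.999
grip_force: 0.0
```

>>> move_arm:
  steps:
    - [-5.7,-47.4,15,0,0,0,1]
    - [-5.7,-47.4,15,0,0,0,1]
    - [-5.7,-47.4,15,0,0,0,1]
    - [-5.7,-47.4,14,0,0,0,1]
    - [0,0,0,0,0,0,1]
    - [0,0,0,0,0,0,1]

```text
time_s: 28.85
tcp_pos: [0.414, -0.3357, 0.0722]
eef_rot: [0.05, 0.999, 0.0, -0.0]
wrist_force: [0.1, 0.6, -0.3]
gripper_width: 1.0
grip_force: 0.0
```

Run:
```python
from h import *
where(); wboard(); plan(np.array([415,-336,3]),flat(-5.7))
```

```text
t 28.85 sta [-154.6 -452.7] w [ 414.  -335.7   72.2] F [ 0.1  0.6 -0.3] grip 0.0 1.0 yaw(-toolx) sta -12.76 toolx [-0.995  0.099  0.   ] tooly [0.099 0.995 0.   ]
(array([317., 210.]), [413.8, -338.1], [100.3, 59.6], -5.4)
turn deg [-0.01  0.    0.06] shift before turn [-0.8 -1.  69.7] after turn [-0.8 -1.  69.7]
```

>>> move_arm:
  steps:
    - [0,-2.4,30,0,0,0,1]
    - [0,0,30,0,0,0,1]
    - [0,0,9,0,0,0,1]
    - [0,0,0,0,0,0,1]
    - [0,0,0,0,0,0,0.5]
    - [0,0,0,0,0,0,0.5]
    - [0,0,0,0,0,0,0.5]
    - [0,0,0,0,0,0,0.5]
    - [0,0,-40,0,0,0,0.5]
    - [0,0,-45,0,0,0,0.5]

```text
time_s: 29.9
tcp_pos: [0.4136, -0.3377, 0.0889]
eef_rot: [0.049, 0.999, 0.001, -0.001]
wrist_force: [-0.2, -0.8, -0.9]
gripper_width: 0.675
grip_force: 25.0
```

```bash
python3 -c "
from h import *
where();plan(shelf([84,0,147]),flat(6.75))"
```

```text
t 29.9 sta [-155.2 -454.7] w [ 413.6 -337.7   88.9] F [-0.2 -0.8 -0.9] grip 25.0 0.675 yaw(-toolx) sta -12.71 toolx [-0.995  0.099  0.002] tooly [0.099 0.995 0.002]
turn deg [  0.16  -0.12 -12.41] shift before turn [  29.5  579.3 -106.9] after turn [ -95.9  571.8 -108.4]
```

>>> move_arm:
  steps:
    - [0,0,-36,0,0,-6.2,0.5]
    - [0,0,-36,0,0,-6.2,0.5]
    - [-8,47.7,-12,0,0,0,0.5]
    - [-8,47.7,-12,0,0,0,0.5]
    - [-8,47.7,-12,0,0,0,0.5]
    - [-8,47.7,0,0,0,0,0.5]
    - [-8,47.7,0,0,0,0,0.5]
    - [-8,47.7,0,0,0,0,0.5]
    - [-8,47.7,0,0,0,0,0.5]
    - [-8,47.7,0,0,0,0,0.5]

```text
time_s: 30.9
tcp_pos: [0.4326, 0.05, 0.1971]
eef_rot: [-0.059, 0.998, -0.0, 0.0]
wrist_force: [1.7, -0.6, -1.0]
gripper_width: 0.672
grip_force: 25.0
```

>>> move_arm:
  steps:
    - [-8,47.7,0,0,0,0,0.5]
    - [-8,47.7,0,0,0,0,0.5]
    - [-8,47.7,0,0,0,0,0.5]
    - [-8,47.1,0,0,0,0,0.5]
    - [0,0,0,0,-5.75,0,0.5]
    - [0,0,0,0,-5.75,0,0.5]
    - [0,0,0,0,-5.75,0,0.5]
    - [0,0,0,0,0,0,0.5]

```text
time_s: 31.7
tcp_pos: [0.4407, 0.2408, 0.1965]
eef_rot: [-0.059, 0.987, 0.009, 0.149]
wrist_force: [-0.2, -0.5, -1.1]
gripper_width: 0.675
grip_force: 25.0
```

```bash
python3 -c "
from h import *
inshelf();plan(shelf([56,0,28]),TS)"
```

```text
TCP in shelf [ 82.8  -0.5 146.6] rot err deg [0.01 0.03 0.06] F shelf [-0.6 -0.4 -0.9] grip 25.0 0.675 t 31.7
turn deg [0.01 0.03 0.06] shift before turn [ 26.9   0.5 118.5] after turn [ 26.8   0.5 118.6]
```

>>> move_arm:
  steps:
    - [15,0.5,45,0,0,0,0.5]
    - [14,0,40,0,0,0,0.5]
    - [0,0,30,0,0,0,0.5]
    - [0,0,5,0,0,0,0.5]
    - [0,0,2,0,0,0,0.5]
    - [0,0,1,0,0,0,0.5]
    - [0,0,0.5,0,0,0,0.5]
    - [0,0,0,0,0,0,0.5]

```text
time_s: 32.5
tcp_pos: [0.4499, 0.2417, 0.0713]
eef_rot: [-0.058, 0.987, 0.008, 0.147]
wrist_force: [-18.5, -6.4, 20.0]
gripper_width: 0.675
grip_force: 25.0
```

```bash
python3 -c "
from h import *
inshelf()"
```

```text
TCP in shelf [54.6 -0.7 24.2] rot err deg [-0.09 -0.27  0.  ] F shelf [-12.4  -4.2  24.7] grip 25.0 0.675 t 32.5
```

>>> move_arm:
  steps:
    - [0,0,-1.5,0,0,0,0.5]
    - [2,0,0,0,0,0,0.5]
    - [2,0,0,0,0,0,0.5]
    - [1,0,0,0,0,0,0.5]
    - [0,0,0,0,0,0,0.5]

```text
time_s: 33.0
tcp_pos: [0.4463, 0.2417, 0.0704]
eef_rot: [-0.058, 0.987, 0.009, 0.15]
wrist_force: [-0.5, -0.8, 3.7]
gripper_width: 0.673
grip_force: 25.0
```

```bash
python3 -c "
from h import *
inshelf()"
```

```text
TCP in shelf [51.  -0.3 24.4] rot err deg [-0.    0.09  0.  ] F shelf [ 0.6 -0.7  3.7] grip 25.0 0.673 t 33.0
```

>>> move_arm:
  steps:
    - [1,0,0,0,0,0,0.5]
    - [1,0,0,0,0,0,0.5]
    - [1,0,0,0,0,0,0.5]
    - [0,0,0,0,0,0,0.5]

```text
time_s: 33.4
tcp_pos: [0.4449, 0.2415, 0.0703]
eef_rot: [-0.058, 0.987, 0.009, 0.152]
wrist_force: [6.6, -0.8, 1.7]
gripper_width: 0.673
grip_force: 25.0
```

```bash
python3 -c "
from h import *
inshelf()"
```

```text
TCP in shelf [49.5 -0.3 24.7] rot err deg [ 0.03  0.31 -0.02] F shelf [ 6.7 -1.6 -0.3] grip 25.0 0.673 t 33.4
```

Contact with the backstop. Release and check; then the fourth board.

>>> move_arm:
  steps:
    - [-0.5,0,0,0,0,0,0.5]
    - [0,0,0,0,0,0,0.85]
    - [0,0,0,0,0,0,0.85]
    - [0,0,-20,0,0,0,0.85]
    - [0,0,-40,0,0,0,0.85]
    - [0,0,-40,0,0,0,1]
    - [0,0,-35,0,0,0,1]
    - [0,0,0,0,5.75,0,1]
    - [0,0,0,0,5.75,0,1]
    - [0,0,0,0,5.75,0,1]

```text
time_s: 34.4
tcp_pos: [0.4034, 0.2368, 0.1987]
eef_rot: [-0.059, 0.998, 0.0, -0.002]
wrist_force: [-0.3, 0.0, -0.1]
gripper_width: 0.999
grip_force: 0.0
```

Run:
```python
from h import *
where(); find(("scene","side")); onshelf(30,"pics/w9.png")
plan(np.array([543.4,-340,60]),flat(-9))
```

```text
t 34.4 sta [-94.9 116.7] w [403.4 236.8 198.7] F [-0.3  0.  -0.1] grip 0.0 0.999 yaw(-toolx) sta -0.27 toolx [-0.993 -0.118  0.004] tooly [-0.118  0.993  0.   ]
scene (array([249., 274.]), [544.1, -344.2], [104.0, 61.6], -9.8)
scene (array([286., 254.]), [562.4, -218.5], [88.7, 60.1], -11.4)
side (array([309., 278.]), [458.3, 206.1], [122.8, 83.4], -4.6)
on shelf x 0.0 98.3 rect ((49.16429138183594, -0.51361083984375), (59.81360626220703, 98.22602081298828), 89.95704650878906)
on shelf x -173.4 -50.4 rect ((-112.6725845336914, 61.52070999145508), (111.81438446044922, 62.525245666503906), 42.5696907043457)
turn deg [-2.000e-02  1.000e-02  1.572e+01] shift before turn [ -70.8 -588.9  137.8] after turn [-227.7 -547.7  137.6]
```

>>> move_arm:
  steps:
    - [0,0,0,0,0,7.85,1]
    - [0,0,0,0,0,7.85,1]
    - [-19,-45.6,0,0,0,0,1]
    - [-19,-45.6,0,0,0,0,1]
    - [-19,-45.6,0,0,0,0,1]
    - [-19,-45.6,5,0,0,0,1]
    - [-19,-45.6,10,0,0,0,1]
    - [-19,-45.6,15,0,0,0,1]
    - [-19,-45.6,15,0,0,0,1]
    - [-19,-45.6,15,0,0,0,1]

```text
time_s: 35.55
tcp_pos: [0.4957, -0.1439, 0.1392]
eef_rot: [0.078, 0.997, -0.001, 0.001]
wrist_force: [-0.1, 0.1, 0.2]
gripper_width: 1.001
grip_force: 0.0
```

>>> move_arm:
  steps:
    - [-19,-45.6,15,0,0,0,1]
    - [-19,-45.6,15,0,0,0,1]
    - [-19,-45.6,15,0,0,0,1]
    - [-19,-46,15,0,0,0,1]
    - [0,0,0,0,0,0,1]
    - [0,0,0,0,0,0,1]

```text
time_s: 36.15
tcp_pos: [0.5407, -0.3281, 0.081]
eef_rot: [0.078, 0.997, 0.0, -0.0]
wrist_force: [-0.1, 0.0, 0.5]
gripper_width: 1.004
grip_force: 0.0
```

Run:
```python
from h import *
where(); wboard(); plan(np.array([543.4,-340,3]),flat(-9))
```

```text
t 36.15 sta [ -28.  -460.8] w [ 540.7 -328.1   81. ] F [-0.1  0.   0.5] grip 0.0 1.004 yaw(-toolx) sta -16.04 toolx [-0.988  0.156  0.   ] tooly [0.156 0.988 0.   ]
(array([302., 210.]), [541.8, -342.8], [100.3, 59.6], -9.7)
turn deg [-0.01  0.01  0.07] shift before turn [ -4.3 -12.1  78.9] after turn [ -4.3 -12.1  78.9]
```

>>> move_arm:
  steps:
    - [-3.4,-14.3,20,0,0,0.7,1]
    - [0,0,35,0,0,0,1]
    - [0,0,18,0,0,0,1]
    - [0,0,5,0,0,0,1]
    - [0,0,0,0,0,0,1]
    - [0,0,0,0,0,0,0.5]
    - [0,0,0,0,0,0,0.5]
    - [0,0,0,0,0,0,0.5]
    - [0,0,0,0,0,0,0.5]
    - [0,0,-40,0,0,0,0.5]

```text
time_s: 37.2
tcp_pos: [0.5402, -0.3413, 0.0397]
eef_rot: [0.084, 0.996, 0.003, -0.004]
wrist_force: [0.4, -0.1, -1.2]
gripper_width: 0.671
grip_force: 25.0
```

>>> move_arm:
  steps:
    - [0,0,-45,0,0,0,0.5]
    - [0,0,-45,0,0,0,0.5]
    - [0,0,0,0,0,0,0.5]

```text
time_s: 37.5
tcp_pos: [0.5443, -0.3448, 0.1407]
eef_rot: [0.084, 0.996, -0.004, 0.004]
wrist_force: [0.3, -0.3, -1.0]
gripper_width: 0.676
grip_force: 25.0
```

```bash
python3 -c "
from h import *
where();plan(shelf([84,0,147]),flat(6.75))"
```

```text
t 37.5 sta [ -26.4 -477.7] w [ 544.3 -344.8  140.7] F [ 0.3 -0.3 -1. ] grip 25.0 0.676 yaw(-toolx) sta -16.69 toolx [-0.986  0.167 -0.01 ] tooly [ 0.168  0.986 -0.006]
turn deg [ -0.43   0.49 -16.39] shift before turn [198.8 560.3 -62. ] after turn [ 33.1 594.2 -56.6]
```

>>> move_arm:
  steps:
    - [0,0,-25,0,0,-8.2,0.5]
    - [0,0,-25,0,0,-8.2,0.5]
    - [2.5,45.7,-7,0,0,0,0.5]
    - [2.5,45.7,0,0,0,0,0.5]
    - [2.5,45.7,0,0,0,0,0.5]
    - [2.5,45.7,0,0,0,0,0.5]
    - [2.5,45.7,0,0,0,0,0.5]
    - [2.5,45.7,0,0,0,0,0.5]
    - [2.5,45.7,0,0,0,0,0.5]
    - [2.5,45.7,0,0,0,0,0.5]

```text
time_s: 38.5
tcp_pos: [0.4786, 0.0194, 0.1902]
eef_rot: [-0.059, 0.998, 0.0, -0.0]
wrist_force: [1.3, -0.0, -0.3]
gripper_width: 0.672
grip_force: 25.0
```

>>> move_arm:
  steps:
    - [2.5,45.7,0,0,0,0,0.5]
    - [2.5,45.7,0,0,0,0,0.5]
    - [2.5,45.7,0,0,0,0,0.5]
    - [2.5,45.7,0,0,0,0,0.5]
    - [2.5,45.7,0,0,0,0,0.5]
    - [0,0,0,0,-5.75,0,0.5]
    - [0,0,0,0,-5.75,0,0.5]
    - [0,0,0,0,-5.75,0,0.5]
    - [0,0,0,0,0,0,0.5]

```text
time_s: 39.4
tcp_pos: [0.4384, 0.2431, 0.1898]
eef_rot: [-0.059, 0.987, 0.009, 0.149]
wrist_force: [-0.6, 0.3, -1.9]
gripper_width: 0.675
grip_force: 25.0
```

```bash
python3 -c "
from h import *
inshelf();plan(shelf([56,0,38]),TS)"
```

```text
TCP in shelf [ 78.9   2.  140.8] rot err deg [-0.   -0.03  0.07] F shelf [-1.1  0.3 -1.7] grip 25.0 0.675 t 39.4
turn deg [-0.   -0.03  0.07] shift before turn [ 22.8  -2.  102.8] after turn [ 22.9  -2.  102.8]
```

>>> move_arm:
  steps:
    - [12,-2.3,40,0,0,0,0.5]
    - [12,0,40,0,0,0,0.5]
    - [0,0,19,0,0,0,0.5]
    - [0,0,4,0,0,0,0.5]
    - [0,0,2,0,0,0,0.5]
    - [0,0,1,0,0,0,0.5]
    - [0,0,0,0,0,0,0.5]

```text
time_s: 40.1
tcp_pos: [0.4495, 0.2419, 0.0834]
eef_rot: [-0.058, 0.987, 0.009, 0.15]
wrist_force: [0.1, 0.1, -1.0]
gripper_width: 0.68
grip_force: 25.0
```

```bash
python3 -c "
from h import *
inshelf()"
```

```text
TCP in shelf [57.8 -0.4 35.9] rot err deg [ 0.01  0.13 -0.01] F shelf [-0.2  0.1 -1. ] grip 25.0 0.68 t 40.1
```

>>> move_arm:
  steps:
    - [0,0,1,0,0,0,0.5]
    - [0,0,0.5,0,0,0,0.5]
    - [2,0,0,0,0,0,0.5]
    - [2,0,0,0,0,0,0.5]
    - [2,0,0,0,0,0,0.5]
    - [0,0,0,0,0,0,0.5]

```text
time_s: 40.7
tcp_pos: [0.4447, 0.2415, 0.0806]
eef_rot: [-0.058, 0.987, 0.009, 0.151]
wrist_force: [-0.2, 0.2, 6.3]
gripper_width: 0.675
grip_force: 25.0
```

```bash
python3 -c "
from h import *
inshelf()"
```

```text
TCP in shelf [52.4 -0.3 34.6] rot err deg [0.03 0.26 0.01] F shelf [1.7 0.2 6. ] grip 25.0 0.675 t 40.7
```

>>> move_arm:
  steps:
    - [1.5,0,0,0,0,0,0.5]
    - [1.5,0,0,0,0,0,0.5]
    - [1,0,0,0,0,0,0.5]
    - [0,0,0,0,0,0,0.5]

```text
time_s: 41.1
tcp_pos: [0.442, 0.2412, 0.0798]
eef_rot: [-0.058, 0.987, 0.009, 0.153]
wrist_force: [6.4, -0.0, 4.0]
gripper_width: 0.674
grip_force: 25.0
```

```bash
python3 -c "
from h import *
inshelf()"
```

```text
TCP in shelf [49.6 -0.3 34.6] rot err deg [ 0.05  0.41 -0.  ] F shelf [ 7.2 -0.8  2. ] grip 25.0 0.674 t 41.1
```

Contact. Release, retreat, check the stack and the block.

>>> move_arm:
  steps:
    - [-1,0,0,0,0,0,0.5]
    - [0,0,0,0,0,0,0.85]
    - [0,0,0,0,0,0,0.85]
    - [0,0,-20,0,0,0,0.85]
    - [0,0,-40,0,0,0,0.85]
    - [0,0,-40,0,0,0,1]
    - [0,0,-30,0,0,0,1]
    - [0,0,0,0,5.75,0,1]
    - [0,0,0,0,5.75,0,1]
    - [0,0,0,0,5.75,0,1]

```text
time_s: 42.1
tcp_pos: [0.4022, 0.2364, 0.2029]
eef_rot: [-0.059, 0.998, 0.0, -0.002]
wrist_force: [-0.2, -0.1, 0.5]
gripper_width: 0.999
grip_force: 0.0
```

Run:
```python
from h import *
where(); find(("scene","side")); onshelf(40,"pics/w10.png")
im,c=shot("scene"); cv2.imwrite("pics/sc10.png",im); im,c2=shot("side"); cv2.imwrite("pics/sd10.png",im)
plan(np.array([562.7,-218,80]),flat(-12))
w=cv2.imread("pics/w10.png")[100:300,220:440]; s=im[180:330,210:370]
o=np.zeros((400,800,3),np.uint8); o[:,:400]=cv2.resize(w,(400,364)).repeat(1,0)[:364].copy() if 0 else cv2.resize(w,(400,400)); o[:,400:]=cv2.resize(s,(400,400)); cv2.imwrite("pics/c10.png",o)
```

```text
t 42.1 sta [-96.1 116.4] w [402.2 236.4 202.9] F [-0.2 -0.1  0.5] grip 0.0 0.999 yaw(-toolx) sta -0.28 toolx [-0.993 -0.118  0.004] tooly [-0.118  0.993  0.   ]
scene (array([286., 254.]), [562.4, -218.3], [88.7, 60.4], -11.4)
on shelf x -0.6 98.7 rect ((49.067588806152344, -0.4925403594970703), (59.68273162841797, 99.39986419677734), 89.76200866699219)
on shelf x -167.1 -49.1 rect ((-108.35604095458984, 59.472599029541016), (107.80644226074219, 60.67899703979492), 42.59355163574219)
turn deg [-0.    0.06 18.76] shift before turn [-105.9 -470.   122.3] after turn [-251.6 -410.9  122.1]
```

View pics/c10.png

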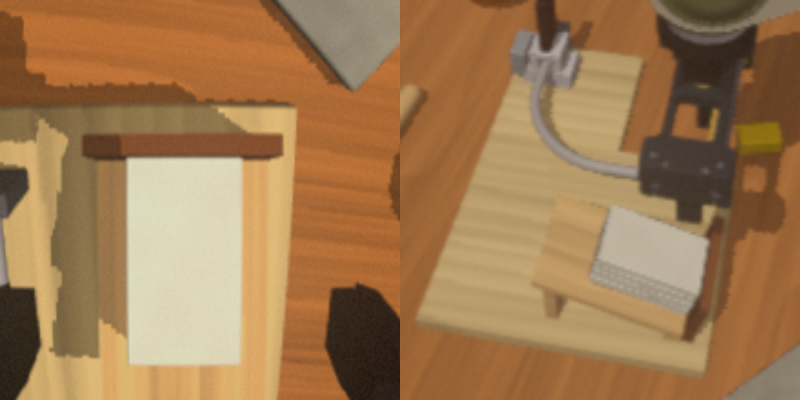

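>>> move_arm:
  steps:
    - [0,0,0,0,0,6.25,1]
    - [0,0,0,0,0,6.25,1]
    - [0,0,0,0,0,6.25,1]
    - [-25,-41,0,0,0,0,1]
    - [-25,-41,0,0,0,0,1]
    - [-25,-41,0,0,0,0,1]
    - [-25,-41,10,0,0,0,1]
    - [-25,-41,10,0,0,0,1]
    - [-25,-41,20,0,0,0,1]
    - [-25,-41,20,0,0,0,1]
  squeeze: 45

```text
time_s: 43.35
tcp_pos: [0.5128, -0.0789, 0.1438]
eef_rot: [0.104, 0.995, -0.0, 0.001]
wrist_force: [0.5, 0.1, 1.1]
gripper_width: 1.003
grip_force: 0.0
```

>>> move_arm:
  steps:
    - [-25,-41,20,0,0,0,1]
    - [-25,-41,20,0,0,0,1]
    - [-26,-41,20,0,0,0,1]
    - [0,0,0,0,0,0,1]
    - [0,0,0,0,0,0,1]

```text
time_s: 43.85
tcp_pos: [0.5591, -0.2076, 0.0861]
eef_rot: [0.105, 0.994, 0.0, -0.0]
wrist_force: [-1.2, -0.4, 1.2]
gripper_width: 0.997
grip_force: 0.0
```

Run:
```python
from h import *
where(); wboard(.016,"pics/w11.png"); plan(np.array([562.7,-218,3]),flat(-12)); find(("scene",))
im=cv2.imread("pics/w11.png")
cv2.imwrite("pics/c11.png",im[100:300,200:440])
```

```text
t 43.85 sta [   5.1 -343.4] w [ 559.1 -207.6   86.1] F [-1.2 -0.4  1.2] grip 0.0 0.997 yaw(-toolx) sta -19.1 toolx [-0.978  0.209  0.   ] tooly [0.209 0.978 0.   ]
(array([308., 215.]), [562.0, -218.1], [82.1, 55.6], -11.1)
turn deg [-0.01  0.02  0.02] shift before turn [ -5.6 -10.2  83.9] after turn [ -5.6 -10.2  83.9]
scene (array([286., 254.]), [562.4, -218.3], [88.7, 60.3], -11.4)
```

View pics/c11.png

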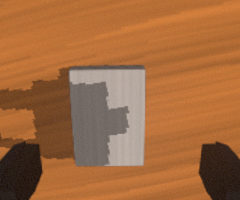

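>>> move_arm:
  steps:
    - [-5.2,-9.5,20,0,0,-0.5,1]
    - [0,0,40,0,0,0,1]
    - [0,0,18,0,0,0,1]
    - [0,0,5,0,0,0,1]
    - [0,0,0,0,0,0,1]
    - [0,0,0,0,0,0,0.4]
    - [0,0,0,0,0,0,0.4]
    - [0,0,0,0,0,0,0.4]
    - [0,0,0,0,0,0,0.4]
    - [0,0,0,0,0,0,0.4]

```text
time_s: 44.95
tcp_pos: [0.5629, -0.2182, 0.004]
eef_rot: [0.1, 0.995, -0.0, 0.0]
wrist_force: [-0.4, 0.5, 3.3]
gripper_width: 0.63
grip_force: 45.0
```

```bash
python3 -c "
from h import *
where()"
```

```text
t 44.95 sta [   7.5 -354.4] w [ 562.9 -218.2    4. ] F [-0.4  0.5  3.3] grip 45.0 0.63 yaw(-toolx) sta -18.55 toolx [-0.98   0.199 -0.   ] tooly [ 0.199  0.98  -0.   ]
```

>>> move_arm:
  steps:
    - [0,0,-30,0,0,0,0.4]
    - [0,0,-40,0,0,0,0.4]
    - [0,0,-45,0,0,0,0.4]
    - [0,0,-45,0,0,0,0.4]
    - [0,0,0,0,0,0,0.4]

```text
time_s: 45.45
tcp_pos: [0.5646, -0.2192, 0.1694]
eef_rot: [0.1, 0.995, -0.002, 0.004]
wrist_force: [0.2, -0.0, -4.4]
gripper_width: 0.626
grip_force: 45.0
```

```bash
python3 -c "
from h import *
where();plan(shelf([72,0,160]),flat(6.75))"
```

```text
t 45.45 sta [   9.1 -355.6] w [ 564.6 -219.2  169.4] F [ 0.2 -0.  -4.4] grip 45.0 0.626 yaw(-toolx) sta -18.54 toolx [-0.98   0.199 -0.009] tooly [ 0.199  0.98  -0.004]
turn deg [ -0.29   0.5  -18.25] shift before turn [226.4 421.9 -40.4] after turn [ 83.2 471.8 -36.8]
```

>>> move_arm:
  steps:
    - [0,0,-13,0,0,-6.1,0.4]
    - [0,0,-12,0,0,-6.1,0.4]
    - [0,0,-12,0,0,-6.05,0.4]
    - [8.3,47.2,0,0,0,0,0.4]
    - [8.3,47.2,0,0,0,0,0.4]
    - [8.3,47.2,0,0,0,0,0.4]
    - [8.3,47.2,0,0,0,0,0.4]
    - [8.3,47.2,0,0,0,0,0.4]
    - [8.3,47.2,0,0,0,0,0.4]
    - [8.3,47.2,0,0,0,0,0.4]

```text
time_s: 46.45
tcp_pos: [0.4645, 0.1049, 0.199]
eef_rot: [-0.059, 0.998, 0.0, -0.001]
wrist_force: [2.0, 0.1, -4.9]
gripper_width: 0.625
grip_force: 45.0
```

>>> move_arm:
  steps:
    - [8.3,47.2,0,0,0,0,0.4]
    - [8.3,47.2,0,0,0,0,0.4]
    - [8.3,47.2,0,0,0,0,0.4]
    - [0,0,0,0,-5.75,0,0.4]
    - [0,0,0,0,-5.75,0,0.4]
    - [0,0,0,0,-5.75,0,0.4]
    - [0,0,0,0,0,0,0.4]

```text
time_s: 47.15
tcp_pos: [0.4223, 0.2407, 0.1986]
eef_rot: [-0.059, 0.987, 0.008, 0.148]
wrist_force: [0.1, 0.4, -5.3]
gripper_width: 0.63
grip_force: 45.0
```

```bash
python3 -c "
from h import *
inshelf();plan(shelf([46,0,48]),TS)"
```

```text
TCP in shelf [ 65.9   1.5 154. ] rot err deg [-0.02 -0.16  0.07] F shelf [-1.4  0.4 -5.1] grip 45.0 0.63 t 47.15
turn deg [-0.02 -0.16  0.07] shift before turn [ 19.6  -1.5 106. ] after turn [ 19.9  -1.5 106. ]
```

>>> move_arm:
  steps:
    - [10,-1.7,40,0,0,0,0.4]
    - [9.5,0,40,0,0,0,0.4]
    - [0,0,20,0,0,0,0.4]
    - [0,0,5,0,0,0,0.4]
    - [0,0,2,0,0,0,0.4]
    - [0,0,0,0,0,0,0.4]

```text
time_s: 47.75
tcp_pos: [0.4385, 0.2408, 0.0932]
eef_rot: [-0.058, 0.987, 0.009, 0.15]
wrist_force: [0.0, 0.6, -5.3]
gripper_width: 0.628
grip_force: 45.0
```

```bash
python3 -c "
from h import *
inshelf()"
```

```text
TCP in shelf [50.2 -0.3 48.6] rot err deg [ 0.    0.07 -0.01] F shelf [-1.5  0.6 -5.1] grip 45.0 0.628 t 47.75
```

>>> move_arm:
  steps:
    - [0,0,1.5,0,0,0,0.4]
    - [0,0,1,0,0,0,0.4]
    - [0,0,0.7,0,0,0,0.4]
    - [0,0,0,0,0,0,0.4]
    - [0,0,0,0,0,0,0.4]

```text
time_s: 48.25
tcp_pos: [0.439, 0.2409, 0.0897]
eef_rot: [-0.058, 0.987, 0.009, 0.15]
wrist_force: [0.1, -0.1, -5.6]
gripper_width: 0.627
grip_force: 45.0
```

```bash
python3 -c "
from h import *
inshelf()"
```

```text
TCP in shelf [49.6 -0.2 45. ] rot err deg [0.   0.07 0.  ] F shelf [-1.6 -0.1 -5.3] grip 45.0 0.627 t 48.25
```

>>> move_arm:
  steps:
    - [0,0,0.7,0,0,0,0.4]
    - [2.5,0,0,0,0,0,0.4]
    - [2.5,0,0,0,0,0,0.4]
    - [2,0,0,0,0,0,0.4]
    - [0,0,0,0,0,0,0.4]

```text
time_s: 48.75
tcp_pos: [0.4321, 0.2401, 0.0867]
eef_rot: [-0.058, 0.987, 0.009, 0.149]
wrist_force: [-2.1, -0.1, -3.7]
gripper_width: 0.63
grip_force: 45.0
```

```bash
python3 -c "
from h import *
inshelf()"
```

```text
TCP in shelf [42.1 -0.2 44.3] rot err deg [-0.    0.03  0.  ] F shelf [-3.1  0.2 -2.9] grip 45.0 0.63 t 48.75
```

Slight contact below; push on to the backstop.

>>> move_arm:
  steps:
    - [1,0,0,0,0,0,0.4]
    - [1,0,0,0,0,0,0.4]
    - [1,0,0,0,0,0,0.4]
    - [0,0,0,0,0,0,0.4]

```text
time_s: 49.15
tcp_pos: [0.4296, 0.2398, 0.086]
eef_rot: [-0.058, 0.987, 0.009, 0.15]
wrist_force: [-1.1, -0.6, -2.2]
gripper_width: 0.631
grip_force: 45.0
```

```bash
python3 -c "
from h import *
inshelf()"
```

```text
TCP in shelf [39.5 -0.2 44.3] rot err deg [0.   0.06 0.  ] F shelf [-1.8 -0.4 -1.8] grip 45.0 0.631 t 49.15
```

>>> move_arm:
  steps:
    - [1,0,0,0,0,0,0.4]
    - [1,0,0,0,0,0,0.4]
    - [0,0,0,0,0,0,0.4]

```text
time_s: 49.45
tcp_pos: [0.4287, 0.2397, 0.0859]
eef_rot: [-0.058, 0.987, 0.009, 0.151]
wrist_force: [4.7, -0.3, -3.8]
gripper_width: 0.633
grip_force: 45.0
```

```bash
python3 -c "
from h import *
inshelf()"
```

```text
TCP in shelf [38.6 -0.2 44.4] rot err deg [ 0.02  0.21 -0.01] F shelf [ 3.3 -0.8 -5. ] grip 45.0 0.633 t 49.45
```

>>> move_arm:
  steps:
    - [-1,0,0.4,0,0,0,0.4]
    - [0,0,0,0,0,0,0.8]
    - [0,0,0,0,0,0,0.8]
    - [0,0,0,0,0,0,0.8]
    - [0,0,-20,0,0,0,0.8]
    - [0,0,-40,0,0,0,0.8]
    - [0,0,-40,0,0,0,0.8]
    - [0,0,-20,0,5.75,0,0.8]
    - [0,0,0,0,5.75,0,0.8]
    - [0,0,0,0,5.75,0,0.8]

```text
time_s: 50.45
tcp_pos: [0.3935, 0.2357, 0.2011]
eef_rot: [-0.059, 0.998, 0.0, -0.001]
wrist_force: [-0.8, -0.2, 0.1]
gripper_width: 0.8
grip_force: 0.0
```

Run:
```python
from h import *
where(); onshelf(56,"pics/w12.png"); im,c=shot("side"); cv2.imwrite("pics/sd12.png",im)
w=cv2.imread("pics/w12.png")[60:300,220:440]; s=im[180:330,210:370]
cv2.imwrite("pics/c12.png",np.hstack([cv2.resize(w,(380,400)),cv2.resize(s,(400,400))]))
```

```text
t 50.45 sta [-104.8  116.8] w [393.5 235.7 201.1] F [-0.8 -0.2  0.1] grip 0.0 0.8 yaw(-toolx) sta -0.27 toolx [-0.993 -0.118  0.002] tooly [-0.118  0.993  0.001]
on shelf x -1.8 91.5 rect ((44.893577575683594, -0.5438594818115234), (93.30902862548828, 55.982666015625), 0.00010832805855898187)
on shelf x -159.7 -46.7 rect ((-103.3464126586914, 56.80449676513672), (103.46849822998047, 56.4830322265625), 42.411643981933594)
```

View pics/c12.png

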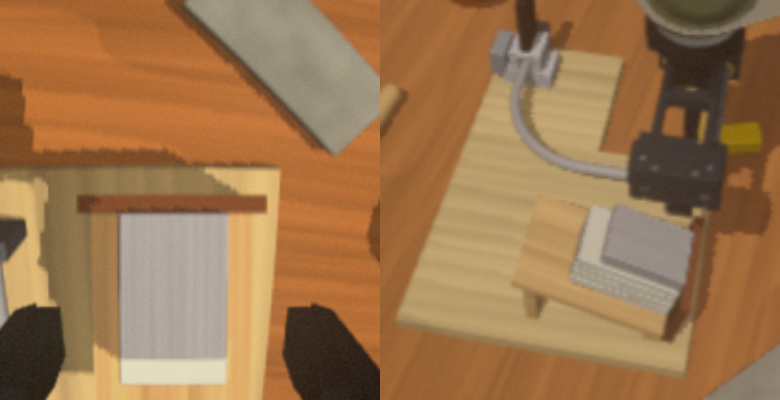

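>>> move_arm:
  steps:
    - [0,0,-30,0,0,0,0.35]
    - [-32,-38.3,0,0,0,0,0.35]
    - [-32,-38.3,0,0,0,0,0.35]
    - [-32,-38.3,0,0,0,0,0.35]
    - [-32,-38.3,0,0,0,0,0.35]
    - [-32,-38.3,0,0,0,0,0.35]
    - [-32,-38.3,0,0,0,0,0.35]
    - [-32,-38.3,0,0,0,0,0.35]
    - [0,0,0,0,0,8.2,0.35]
    - [0,0,0,0,0,8.2,0.35]

```text
time_s: 51.55
tcp_pos: [0.6479, -0.0054, 0.2285]
eef_rot: [0.088, 0.996, -0.0, 0.0]
wrist_force: [-0.7, 0.2, 0.3]
gripper_width: 0.346
grip_force: 0.0
```

>>> move_arm:
  steps:
    - [0,0,0,0,0,8.2,0.35]
    - [0,0,0,0,0,8.2,0.35]
    - [0,0,0,0,0,8.2,0.35]
    - [0,0,0,0,0,8.2,0.35]
    - [0,0,0,0,0,8.2,0.35]
    - [0,0,0,0,0,8.2,0.35]
    - [0,0,0,0,0,8.2,0.35]
    - [0,0,0,0,0,8.2,0.35]
    - [0,0,0,0,0,7.7,0.35]
    - [0,0,0,0,0,0,0.35]

```text
time_s: 52.55
tcp_pos: [0.6473, -0.0042, 0.2296]
eef_rot: [0.663, 0.749, 0.0, 0.001]
wrist_force: [0.2, 0.3, -0.3]
gripper_width: 0.35
grip_force: 0.0
```

Run:
```python
from h import *
where(); im,c=shot("wrist"); cv2.imwrite("pics/w13.png",im)
m=(im.max(axis=2)<80).astype(np.uint8)*255; mm=np.zeros_like(m); mm[110:245,290:350]=m[110:245,290:350]
for r in rects(im,c,"wrist",mm,.132,100): print(r,sta(np.array(r[1])/1000))
ys,xs=np.where(mm>0); b=ys.max()
print(b,xs[ys==b-5].mean(), sta(plane("wrist",[(xs[ys==b-5].mean(),b)],.132,c)[0]))
```

```text
t 52.55 sta [ 117.6 -152.3] w [647.3  -4.2 229.6] F [ 0.2  0.3 -0.3] grip 0.0 0.35 yaw(-toolx) sta -90.05 toolx [-0.122  0.993 -0.001] tooly [0.993 0.122 0.001]
(array([321., 190.]), [649.0, 5.4], [47.8, 22.9], 82.6) [ 120.45803445 -143.05981943]
216 322.5 [ 119.7251495  -166.33496465]
```

>>> move_arm:
  steps:
    - [2,2,20,0,0,0,0.35]
    - [0,0,40,0,0,0,0.35]
    - [0,0,40,0,0,0,0.35]
    - [0,0,32,0,0,0,0.35]
    - [0,0,0,0,0,0,0.35]
    - [0,0,0,0,0,0,0]
    - [0,0,0,0,0,0,0]
    - [0,0,0,0,0,0,0]
    - [0,0,0,0,0,0,0]

```text
time_s: 53.5
tcp_pos: [0.6501, -0.0024, 0.1001]
eef_rot: [0.662, 0.749, 0.001, 0.002]
wrist_force: [-0.8, -0.6, 6.7]
gripper_width: 0.156
grip_force: 45.0
```

```bash
python3 -c "
from h import *
where()"
```

```text
t 53.5 sta [ 120.6 -150.9] w [650.1  -2.4 100.1] F [-0.8 -0.6  6.7] grip 45.0 0.156 yaw(-toolx) sta -89.97 toolx [-0.123  0.992 -0.001] tooly [0.992 0.123 0.004]
```

>>> move_arm:
  steps:
    - [10.2,0,0,0,0,0,0]
    - [10.2,0,0,0,0,0,0]
    - [10.2,0,0,0,0,0,0]
    - [10.2,0,0,0,0,0,0]
    - [10.2,0,0,0,0,0,0]
    - [8.72,-0.38,0,0,0,-5,0]
    - [8.72,-0.38,0,0,0,-5,0]
    - [8.72,-0.38,0,0,0,-5,0]
    - [8.72,-0.38,0,0,0,-5,0]
    - [8.72,-0.38,0,0,0,-5,0]

```text
time_s: 54.5
tcp_pos: [0.6298, 0.0892, 0.1002]
eef_rot: [0.483, 0.876, 0.001, 0.003]
wrist_force: [1.3, -2.9, 8.4]
gripper_width: 0.157
grip_force: 45.0
```

>>> move_arm:
  steps:
    - [8.72,-0.38,0,0,0,-5,0]
    - [8.72,-0.38,0,0,0,-5,0]
    - [8.72,-0.38,0,0,0,-5,0]
    - [8.72,-0.38,0,0,0,-5,0]
    - [8.72,-0.38,0,0,0,-5,0]
    - [8.72,-0.38,0,0,0,-5,0]

```text
time_s: 55.1
tcp_pos: [0.5921, 0.1248, 0.1002]
eef_rot: [0.24, 0.971, 0.001, 0.003]
wrist_force: [2.0, -1.5, 8.6]
gripper_width: 0.153
grip_force: 45.0
```

```bash
python3 -c "
from h import *
where()"
```

```text
t 55.1 sta [ 78.6 -17.6] w [592.1 124.8 100.2] F [ 2.  -1.5  8.6] grip 45.0 0.153 yaw(-toolx) sta -34.77 toolx [-0.885  0.465 -0.006] tooly [0.465 0.885 0.003]
```

>>> move_arm:
  steps:
    - [8.72,-0.38,0,0,0,-5,0]
    - [8.72,-0.38,0,0,0,-5,0]
    - [8.72,-0.38,0,0,0,-5,0]
    - [8.72,-0.38,0,0,0,-5,0]
    - [8.72,-0.38,0,0,0,-5,0]
    - [8.72,-0.38,0,0,0,-5,0]
    - [8.72,-0.38,0,0,0,-5,0]
    - [10,0,0,0,0,0,0]
    - [10,0,0,0,0,0,0]
    - [10,0,0,0,0,0,0]

```text
time_s: 56.1
tcp_pos: [0.5034, 0.1321, 0.1002]
eef_rot: [-0.062, 0.998, 0.0, 0.004]
wrist_force: [2.4, 0.5, 9.0]
gripper_width: 0.155
grip_force: 45.0
```

>>> move_arm:
  steps:
    - [10,0,0,0,0,0,0]
    - [10,0,0,0,0,0,0]
    - [10,0,0,0,0,0,0]
    - [7,0,0,0,0,0,0]
    - [3,0,0,0,0,0,0]
    - [0,0,0,0,0,0,0]
    - [0,0,0,0,0,0,0]

```text
time_s: 56.8
tcp_pos: [0.4637, 0.1272, 0.1001]
eef_rot: [-0.062, 0.998, 0.0, 0.003]
wrist_force: [1.8, 0.6, 13.1]
gripper_width: 0.155
grip_force: 45.0
```

```bash
python3 -c "
from h import *
where()"
```

```text
t 56.8 sta [-48.5   0.5] w [463.7 127.2 100.1] F [ 1.8  0.6 13.1] grip 45.0 0.155 yaw(-toolx) sta 0.02 toolx [-0.992 -0.123 -0.006] tooly [-0.123  0.992 -0.   ]
```

>>> move_arm:
  steps:
    - [2,0,0,0,0,0,0]
    - [1.5,0,0,0,0,0,0]
    - [1,0,0,0,0,0,0]
    - [0,0,0,0,0,0,0]

```text
time_s: 57.2
tcp_pos: [0.461, 0.1268, 0.1004]
eef_rot: [-0.061, 0.998, 0.0, 0.006]
wrist_force: [8.5, 3.6, 7.2]
gripper_width: 0.152
grip_force: 45.0
```

```bash
python3 -c "
from h import *
where()"
```

```text
t 57.2 sta [-51.2   0.5] w [461.  126.8 100.4] F [8.5 3.6 7.2] grip 45.0 0.152 yaw(-toolx) sta -0.01 toolx [-0.992 -0.122 -0.011] tooly [-0.122  0.992 -0.   ]
```

At the stop. Release and rise clear.

>>> move_arm:
  steps:
    - [-1,0,0,0,0,0,0]
    - [0,0,0,0,0,0,0.35]
    - [0,0,0,0,0,0,0.35]
    - [0,0,-30,0,0,0,0.35]
    - [0,0,-45,0,0,0,0.35]
    - [0,0,-45,0,0,0,0.35]
    - [0,0,0,0,0,0,0.35]
    - [0,0,0,0,0,0,0.35]

```text
time_s: 58.0
tcp_pos: [0.4582, 0.1265, 0.2178]
eef_rot: [-0.062, 0.998, 0.0, 0.0]
wrist_force: [-0.3, 0.7, 0.1]
gripper_width: 0.349
grip_force: 0.0
```

Run:
```python
from h import *
where(); im,c=shot("wrist"); s,_=shot("scene")
cv2.imwrite("pics/c14.png",np.vstack([im[:300],cv2.resize(s[130:270,240:460],(640,300))[:, :]]))
```

```text
t 58.0 sta [-54.    0.6] w [458.2 126.5 217.8] F [-0.3  0.7  0.1] grip 0.0 0.349 yaw(-toolx) sta 0.02 toolx [-0.992 -0.123 -0.   ] tooly [-0.123  0.992  0.   ]
```

View pics/c14.png

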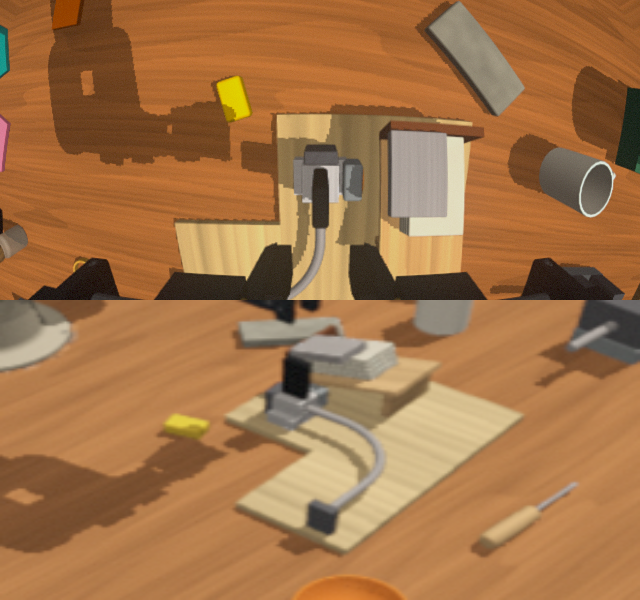

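>>> move_arm:
  steps:
    - [15,28,0,0,0,0,0.8]
    - [15,28,0,0,0,0,0.8]
    - [15,28,0,0,0,0,0.8]
    - [11,28,0,0,0,0,0.8]
    - [0,0,0,0,0,0,0.8]
    - [0,0,0,0,0,0,0.8]

```text
time_s: 58.7
tcp_pos: [0.3887, 0.2307, 0.2168]
eef_rot: [-0.062, 0.998, -0.0, -0.001]
wrist_force: [-0.6, -0.9, -0.6]
gripper_width: 0.799
grip_force: 0.0
```

Run:
```python
from h import *
where(); onshelf(56,"pics/w15.png"); onshelf(40)
im=cv2.imread("pics/w15.png"); s,_=shot("side")
cv2.imwrite("pics/c15.png",np.hstack([cv2.resize(im[60:300,220:440],(380,400)),cv2.resize(s[180:330,210:370],(400,400))]))
```

```text
t 58.7 sta [-110.3  112.4] w [388.7 230.7 216.8] F [-0.6 -0.9 -0.6] grip 0.0 0.799 yaw(-toolx) sta 0.08 toolx [-0.992 -0.124  0.002] tooly [-0.124  0.992 -0.001]
on shelf x 13.8 56.3 rect ((35.05352783203125, -68.48572540283203), (16.875652313232422, 42.374324798583984), 89.27169799804688)
on shelf x -0.6 94.0 rect ((46.65013885498047, -12.579360961914062), (80.05024719238281, 94.55802154541016), 89.57077026367188)
on shelf x -159.4 -46.8 rect ((-103.33153533935547, 56.48555374145508), (102.10234832763672, 57.532249450683594), 43.191741943359375)
on shelf x 13.9 58.6 rect ((36.25148010253906, -72.51823425292969), (17.817068099975586, 44.697357177734375), 89.21601867675781)
on shelf x -0.5 98.8 rect ((49.1696891784668, -13.07558822631836), (99.15596008300781, 84.05052947998047), 0.16025175154209137)
on shelf x -167.9 -50.0 rect ((-109.47537231445312, 59.57209014892578), (107.77538299560547, 60.720970153808594), 42.811607360839844)
```

View pics/c15.png

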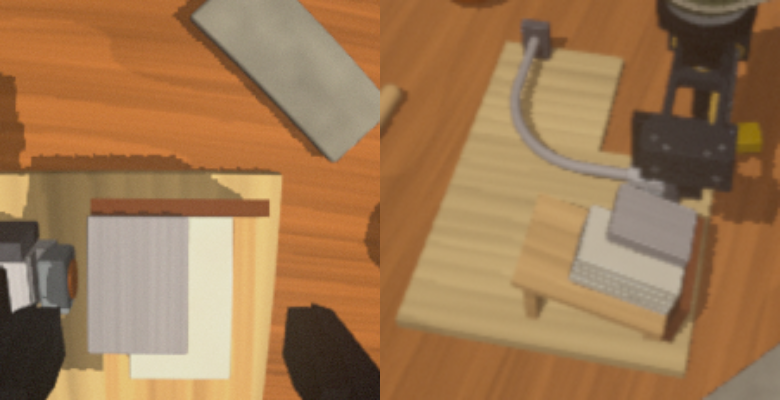

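Run:
```python
from h import *
def H(p,q): M=np.eye(4);M[:3,:3]=R.from_quat(q).as_matrix();M[:3,3]=p;return M
s=sense(); c=eyes.calibration("wrist"); X=np.linalg.inv(H(s["tcp_pos"],s["eef_rot"]))@c["extrinsics"]
c1=dict(c); c1["extrinsics"]=H([.4582,.1265,.2178],[-.062,.998,0,0])@X
for z in (.05,.06,.07,.08,.09,.1): print(z,sta(plane("wrist",[(362,200)],z,c1)[0]).round(1),sta(plane("wrist",[(263.4,244.8)],z,c)[0]).round(1))
# block outline: grey vs pale split
im=cv2.imread("pics/w15.png"); hsv=cv2.cvtColor(im,cv2.COLOR_BGR2HSV)
m=((hsv[...,1]<75)&(hsv[...,2]>75)&(hsv[...,2]<195)).astype(np.uint8)*255
m[:, :265]=0;m[:,345:]=0;m[290:]=0;m[:180]=0; m=cv2.morphologyEx(m,cv2.MORPH_OPEN,np.ones((5,5)))
for cn in cv2.findContours(m,cv2.RETR_EXTERNAL,cv2.CHAIN_APPROX_NONE)[0]:
    if cv2.contourArea(cn)<500: continue
    o,d=rays("wrist",cn[:,0,:],c); n=SR.apply([0,0,1]); P0=shelf([0,0,56])/1000
    w=o+d*(((P0-o)@n)/(d@n))[:,None]; q=SR.inv().apply(w*1000-SO); print(cv2.minAreaRect(q[:,:2].astype(np.float32)))
plan(shelf([64,-18,80]),TS); inshelf()
```

```text
0.05 [-30.7  45.2] [-32.3  45.9]
0.06 [-34.1  43.8] [-37.4  48. ]
0.07 [-37.5  42.4] [-42.5  50.2]
0.08 [-40.9  41. ] [-47.7  52.3]
0.09 [-44.3  39.5] [-52.8  54.4]
0.1 [-47.7  38.1] [-57.9  56.5]
((40.04938507080078, -25.633413314819336), (56.00507736206055, 79.35818481445312), 89.76359558105469)
turn deg [  0.02 -17.25   0.24] shift before turn [-53.9 -13.   89.9] after turn [-24.9 -12.8 101.9]
TCP in shelf [ 39.1  -5.2 181.9] rot err deg [  0.02 -17.25   0.24] F shelf [ 0.8  1.1 -0.2] grip 0.0 0.803 t 58.85
```

>>> move_arm:
  steps:
    - [0,0,0,0,-5.75,0,0.85]
    - [0,0,0,0,-5.75,0,0.85]
    - [0,0,0,0,-5.75,0.2,0.85]
    - [-9,-20,35,0,0,0,0.85]
    - [0,0,40,0,0,0,0.85]
    - [0,0,27,0,0,0,0.85]
    - [0,0,0,0,0,0,0.85]
    - [0,0,15,0,0,0,0.85]
    - [0,0,10,0,0,0,0.85]
    - [0,0,0,0,0,0,0.85]
  squeeze: 40

```text
time_s: 59.85
tcp_pos: [0.4374, 0.2162, 0.0991]
eef_rot: [-0.059, 0.987, 0.009, 0.149]
wrist_force: [-0.2, -0.2, -0.1]
gripper_width: 0.849
grip_force: 0.0
```

```bash
python3 -c "
from h import *
inshelf()"
```

```text
TCP in shelf [ 48.1 -24.6  55.3] rot err deg [0.06 0.01 0.07] F shelf [-0.2 -0.1  0. ] grip 0.0 0.849 t 59.85
```

>>> move_arm:
  steps:
    - [0,0,6,0,0,0,0.85]
    - [0,0,4,0,0,0,0.85]
    - [0,0,0,0,0,0,0.85]
    - [0,0,0,0,0,0,0.4]
    - [0,0,0,0,0,0,0.4]
    - [0,0,0,0,0,0,0.4]
    - [0,0,0,0,0,0,0.4]
    - [0,0,0,0,0,0,0.4]

```text
time_s: 60.65
tcp_pos: [0.4404, 0.2169, 0.0899]
eef_rot: [-0.059, 0.987, 0.009, 0.15]
wrist_force: [-1.4, -0.4, 2.2]
gripper_width: 0.631
grip_force: 40.0
```

```bash
python3 -c "
from h import *
inshelf()"
```

```text
TCP in shelf [ 48.4 -24.3  45.6] rot err deg [0.08 0.08 0.09] F shelf [-0.7 -0.2  2.5] grip 40.0 0.631 t 60.65
```

>>> move_arm:
  steps:
    - [-1.5,0,-5,0,0,0,0.4]
    - [0,0,0,0,0,0,0.4]
    - [0,8,0,0,0,0,0.4]
    - [0,8,0,0,0,0,0.4]
    - [0,8,0,0,0,0,0.4]
    - [0,0,0,0,0,0,0.4]
    - [0,0,3,0,0,0,0.4]
    - [0,0,1.5,0,0,0,0.4]
    - [0,0,0,0,0,0,0.4]

```text
time_s: 61.55
tcp_pos: [0.4388, 0.2407, 0.0904]
eef_rot: [-0.059, 0.987, 0.009, 0.15]
wrist_force: [-0.4, -0.3, -5.0]
gripper_width: 0.629
grip_force: 40.0
```

```bash
python3 -c "
from h import *
inshelf()"
```

```text
TCP in shelf [49.6 -0.4 45.8] rot err deg [0.07 0.04 0.08] F shelf [-1.9 -0.3 -4.6] grip 40.0 0.629 t 61.55
```

Still carried; lower a bit and slide to the stop.

>>> move_arm:
  steps:
    - [0,0,0.7,0,0,0,0.4]
    - [0,0,0.5,0,0,0,0.4]
    - [1,0,0,0,0,0,0.4]
    - [1,0,0,0,0,0,0.4]
    - [1,0,0,0,0,0,0.4]
    - [0,0,0,0,0,0,0.4]

```text
time_s: 62.15
tcp_pos: [0.4378, 0.2408, 0.0899]
eef_rot: [-0.059, 0.987, 0.01, 0.152]
wrist_force: [1.9, -0.8, 6.1]
gripper_width: 0.629
grip_force: 40.0
```

```bash
python3 -c "
from h import *
inshelf()"
```

```text
TCP in shelf [48.5 -0.2 45.6] rot err deg [0.11 0.31 0.08] F shelf [ 3.5 -1.   5.3] grip 40.0 0.629 t 62.15
```

>>> move_arm:
  steps:
    - [-1,0,0,0,0,0,0.4]
    - [0,0,0,0,0,0,0.85]
    - [0,0,0,0,0,0,0.85]
    - [0,0,-20,0,0,0,0.85]
    - [0,0,-40,0,0,0,0.85]
    - [0,0,-40,0,0,0,0.85]
    - [0,0,-30,0,5.75,0,0.85]
    - [0,0,0,0,5.75,0,0.85]
    - [0,0,0,0,5.75,0,0.85]
    - [0,0,0,0,0,0,0.85]

```text
time_s: 63.15
tcp_pos: [0.4002, 0.2358, 0.2128]
eef_rot: [-0.059, 0.998, 0.0, -0.0]
wrist_force: [0.1, 0.2, 0.6]
gripper_width: 0.847
grip_force: 0.0
```

Run:
```python
from h import *
inshelf(); onshelf(56,"pics/w16.png"); onshelf(40)
im=cv2.imread("pics/w16.png"); hsv=cv2.cvtColor(im,cv2.COLOR_BGR2HSV); c=eyes.calibration("wrist")
m=((hsv[...,1]<75)&(hsv[...,2]>75)&(hsv[...,2]<195)).astype(np.uint8)*255
m[:, :275]=0;m[:,400:]=0;m[290:]=0;m[150:]=m[150:]; m=cv2.morphologyEx(m,cv2.MORPH_OPEN,np.ones((5,5)))
for cn in cv2.findContours(m,cv2.RETR_EXTERNAL,cv2.CHAIN_APPROX_NONE)[0]:
    if cv2.contourArea(cn)<500: continue
    o,d=rays("wrist",cn[:,0,:],c); n=SR.apply([0,0,1]); P0=shelf([0,0,56])/1000
    w=o+d*(((P0-o)@n)/(d@n))[:,None]; q=SR.inv().apply(w*1000-SO); print("block",cv2.minAreaRect(q[:,:2].astype(np.float32)))
# lamp: plate far top edge
d=(im.max(axis=2)<75).astype(np.uint8); d[:,:180]=0; d[:,262:]=0; d[280:]=0
```

```text
TCP in shelf [ 48.6  -0.7 174.2] rot err deg [  0.06 -17.23   0.04] F shelf [0.3 0.2 0.5] grip 0.0 0.847 t 63.15
on shelf x -0.3 94.4 rect ((47.078887939453125, -0.6800975799560547), (56.069313049316406, 94.73944091796875), 89.91124725341797)
on shelf x -157.7 -42.3 rect ((-100.69467163085938, 57.778133392333984), (107.28047180175781, 57.27610397338867), 42.36882019042969)
on shelf x -0.5 98.6 rect ((49.063838958740234, -0.6698837280273438), (59.28009033203125, 99.13948059082031), 89.94947052001953)
on shelf x -167.5 -45.9 rect ((-107.20609283447266, 61.137237548828125), (112.71515655517578, 60.3633918762207), 42.352657318115234)
block ((38.211585998535156, -0.5200672149658203), (79.00175476074219, 56.09921646118164), 0.06461258977651596)
block ((-102.91483306884766, 56.54061508178711), (103.71916198730469, 57.13175582885742), 42.34846878051758)
```

```bash
python3 -c "
from plant import ticket; print(ticket.sign_off())"
```

```text
the job is handed in; nothing more can be done
None
```

I handed the job in at about 63 s with all four pale boards and the steel block stacked against the backstop and the lamp back at its shelf-end stop. The grip slackened once while moving the lamp, and the block was later knocked about 25 mm aside; I put both right. I didn't re-photograph the lamp after the last fix, and no verdict came back.

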